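# Put the hearing aids away in the drying pot

## Task

Put the hearing aids away to dry for the night, in this order: set the desiccant capsule upright on the floor of the open pot, seat the steel sieve tray level in the pot's mouth, lay the two hearing aids flat on the sieve, one on each side of its lifting tab, then put the lid fully home on top. Lay the aids down gently, without letting them drop, and leave the white tray, the cleaning loop and the puffer where they are.

Things in the scene. Friction and masses are not known exactly. Their poses are not given: they have to be found in the camera images.
- pot: The open drying pot: round white glazed ceramic, 114 mm outside diameter, 46 mm high, wall 6 mm (mouth 102 mm wide), inner floor 5 mm above its underside, empty. Loose, about 0.4 kg. Origin: centre of its underside, z up.
- capsule: The desiccant capsule: a white plastic drum 40 mm in diameter and 24 mm high with a grey band and a perforated top, about 35 g. Origin: centre of its underside, z up. It goes upright on the pot's floor, anywhere in the pot.
- sieve: Round steel sieve tray, 0.12 kg. Origin: underside centre. Tapered spigot z 0-6 mm (diameter 90 to 99) drops into the pot; flange z 6-9 (dia. 116) rests on its rim: origin then 40 above the pot's. Floor at z 9; low wall to z 14 (inside dia. 99, outside 104, top 101). Central lifting tab, 9 thick in x, 26 long in y, top z 31: pinch across x. It parts the floor into +x and -x halves; an aid fits best with its length along x, centred 27 from the middle.
- aid1: One of two alike, interchangeable grey behind-the-ear hearing aids, lying on its flat side in the white tray: 11 mm thick (z), 35 mm long (x), 14 mm wide (y), 12 g, slightly banana-shaped. Its back bulges to +y; the thin clear earhook is at the +x end. Origin: middle of its underside; pinch it there across y (its sides lie at +6 and -8 mm).
- aid2: The other of two alike, interchangeable grey behind-the-ear hearing aids, lying on its flat side in the white tray: 11 mm thick (z), 35 mm long (x), 14 mm wide (y), 12 g, slightly banana-shaped. Its back bulges to +y; the thin clear earhook is at the +x end. Origin: middle of its underside; pinch it there across y (its sides lie at +6 and -8 mm).
- lid: The lid: a round white ceramic hood, open below, 116 mm outside and 109 mm inside diameter, 34 mm high, inside height 29 mm; on top a round knob 26 mm in diameter from z = 37 to 53 mm on a thinner neck. 0.2 kg. Origin: centre of its open underside. It starts open side down. Home, its rim stands on the sieve's flange around the low wall, its origin 9 mm above the sieve's.
- tray: Leave alone: the white ceramic tray in which the aids start, 100 mm (x) by 158 mm (y), walls 4 mm thick and 10 mm high, floor 4 mm thick. Loose, 0.55 kg. Origin: centre of its underside.
- loop: Leave alone: steel cleaning loop tool lying along its x axis, 115 mm long, 8 mm thick handle. Origin: under the middle.
- puffer: Leave alone: grey plastic vacuum puffer lying on its side, bulb 40 mm in diameter, 80 mm long with its nozzle to +y. Origin: under the middle of its length.

How it is judged:
By the outcome, as a careful person would: the job done as asked, in the order asked, and still so for the second after the job is handed in, with the robot touching nothing.
It also fails if it takes over 128 s, if anything falls off the work surface, if the arm or the gripper's body presses on something with over 40 N, if the wrist force passes 120 N, or if a joint passes its speed limit or range.

## Robot

A 6-joint arm with a two-finger parallel gripper is mounted at the origin on the work surface. World frame = base frame: x ahead of the robot, y to its left, z up, the work surface at z = 0. Lengths are in m, angles in rad, forces in N, time in s.
With the tool pointing down it reaches from about 0.325 to 1 m from the base axis. Payload 5.1 kg.
Tool frame: the origin (TCP) lies midway between the tips of the shut fingers; the grasp point (between the pads) lies 19 mm behind it; z points along the fingers, y is the direction in which the jaws open and shut (so a half turn about z gives the same grasp; the last joint's range is limited). The gripper opens to 85 mm and grips with 20 to 120 N. Pads are 22 mm wide; open, the fingers measure 114 mm over their backs; the gripper's body (76 mm by 85 mm) begins 54 mm behind the grasp point. The pads swing forward as they close: fully open they stand 13 mm farther back than shut.
Start: joints at [-1.259, 0.124, 1.65, -0, 1.367, -0.083], TCP at [0.25, -0.6, 0.231] pointing down, gripper open.
Joint ranges: [-2.61, 2.61], [-1.02, 2.33], [0.03, 2.71], [-1.35, 4.49], [0.32, 2.68], [-2.91, 2.91]. Speed limits (rad/s): [2.57, 2.57, 3.14, 3.14, 3.14, 3.14].

## Interface

Orientations are given as a rotation vector (axis times angle).
In Python, from station import r, viewer, job gives the robot as it stands.
- The arm moves only by the tool apply_moves, never from a script. Its argument "deltas" is a list of rows, each an object of numbers: "x", "y", "z": the shift along the tool's x, y, z in m; "turn": the turn about the tool's z in degrees. In form: [{"x": .., "y": .., "z": .., "turn": ..}, ...]. A call has 1 to 5 rows; each row is the pose to reach, as a shift and turn from the pose commanded when the call began, along the tool's axes at that moment; what a row does not reach only later rows make up. A row lasts 1/8 s, in which the tool goes at most 62.5 mm and 10.7 degrees, less where a joint would pass 70% of its speed; a pose out of reach is approached as far as the arm can. A call with a gripper value outside its range is refused whole. "fingers" is the finger opening in m, from 0 to 0.0854, set as the call begins (left out, the last holds). The fingers move at their own pace and stop on an object; the grip force is fixed at half the most. Time passes only in rows, so rows that repeat a pose let the fingers close. It gives the time, the measured TCP pose, the force and the opening at its end, in the units of the state.
- r.sense(): the state, without advancing time (a new reading comes with each control period).
- viewer.capture(name): name is "scene" or "top"; returns a dict with "color" (420x560x3 uint8, blue, green, red), "depth" (420x560 float32, m along the optical axis (not along the pixel's ray), 0 where there is no reading), "fx", "fy", "cx", "cy" (pixels), "R" (3x3) and "t" (3): a world point X has camera coordinates R X + t. Camera axes: x right, y down, z forward; pixel columns grow to the right and rows downward; lengths in m; the calibration is good to about 2 mm. A picture is of the moment at which its call begins.
- job.hand_in(): hands the job in, once; it reports no verdict.
The state is a dict: "time_s": time; "joint_pos": joint angles; "joint_vel": joint speeds; "tau": joint torques, N m; "ee_pos": TCP position; "tcp_rot": TCP orientation; "ft_force": force on the tool from outside, world axes, zero at the start; "torque": the same for the moment, N m; "grip_width": finger opening in m.
Only numpy, scipy, OpenCV 4.12 (cv2) and the standard library are available. Lean on these libraries where they do the work, as an engineer would, in place of code of your own. Each camera call takes 0.05 s, during which the arm holds its last target.

## Working session

There is one attempt and no reset: what is moved stays moved. The work goes in short steps, Python scripts to look and compute and a tool call to move; the robot and the scene stay as the last step left them, time stands still between calls to the robot, and variables do not carry over. Pictures are saved under pics/ and viewed, and the job is handed in when it is done.

Besides the shell and the picture viewer there is one more tool, called after "Request:" as name(argument=value, ...) on one line, values as JSON. apply_moves: Moves the arm, as the interface text tells. Its arguments: {"type":"object","properties":{"deltas":{"type":"array","items":{"type":"object","properties":{"x":{"type":"number"},"y":{"type":"number"},"z":{"type":"number"},"turn":{"type":"number"}}}},"fingers":{"type":"number"}},"required":["deltas"]}

```bash
ls; mkdir -p pics; python3 - <<'E'
from station import r, viewer, job
import cv2,numpy as np
print(r.sense())
for n in("scene","top"):
    c=viewer.capture(n); cv2.imwrite(f"pics/{n}0.png",c["color"]); np.savez(f"{n}0.npz",**c)
    print(n,c["fx"],c["fy"],c["cx"],c["cy"],c["R"],c["t"])
E
```

```text
pics
{'time_s': 0.0, 'joint_pos': array([-1.25860660e+00,  1.24506484e-01,  1.65168036e+00, -8.26578872e-06,
        1.36748147e+00, -8.25880681e-02]), 'joint_vel': array([ 0.00023788,  0.00132157, -0.00012382, -0.00028789, -0.00051697,
        0.00160266]), 'tau': array([ 3.50072642e-04, -4.23608100e+01, -3.65452695e+01, -1.74454226e-05,
        6.85823688e-03,  6.40258790e-06]), 'ee_pos': array([ 0.24978262, -0.59943099,  0.23004836]), 'tcp_rot': array([-3.07856756e+00, -6.15694863e-01,  3.85856526e-04]), 'ft_force': array([-0.29249958,  0.42927948,  0.32877751]), 'torque': array([-0.00866489, -0.02164711,  0.02458529]), 'grip_width': 0.08530015470702075}
scene 538.7378083412183 538.7378083412183 283.15820261742596 212.9105106709709 [[ 0.12933804  0.99147501  0.01577878]
 [ 0.82114976 -0.09817189 -0.56220579]
 [-0.55586396  0.08567134 -0.82684683]] [-0.08494695 -0.41917602  1.66241301]
top 477.8724660406323 477.8724660406323 285.2119870408291 209.24192774205474 [[ 0.02762637 -0.99933791  0.02367553]
 [-0.99225332 -0.03028491 -0.12048309]
 [ 0.12112033 -0.02016361 -0.99243302]] [-0.01182286  0.54411431  0.94997271]
```

View pics/scene0.png

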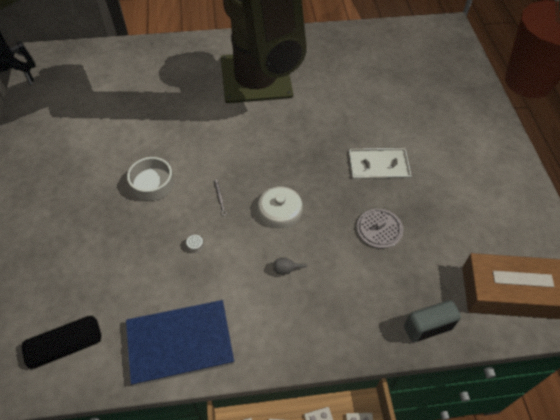

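View pics/top0.png

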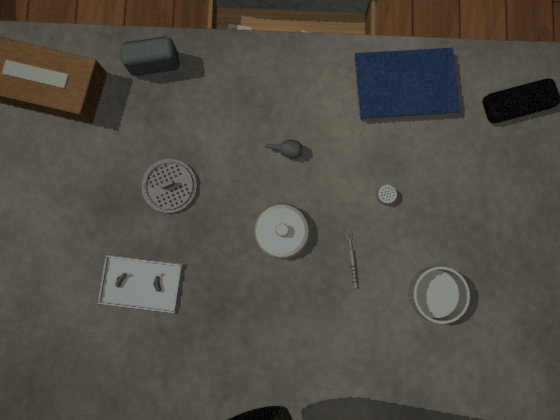

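```bash
cat > h.py <<'E'
import numpy as np,cv2
def cap(n):
    from station import viewer
    return viewer.capture(n)
def cloud(c):
    d=c["depth"]; v,u=np.mgrid[:d.shape[0],:d.shape[1]]
    P=np.stack([(u-c["cx"])/c["fx"]*d,(v-c["cy"])/c["fy"]*d,d],-1)
    W=(P-c["t"])@c["R"]; W[d<=0]=np.nan
    return W
def pix2w(c,u,v,z):
    ray=np.array([(u-c["cx"])/c["fx"],(v-c["cy"])/c["fy"],1.])@c["R"]
    o=-np.asarray(c["t"])@c["R"]
    return o+ray*(z-o[2])/ray[2]
def w2pix(c,X):
    p=c["R"]@np.asarray(X)+c["t"]; return c["fx"]*p[0]/p[2]+c["cx"],c["fy"]*p[1]/p[2]+c["cy"]
def crop(c,u0,v0,u1,v1,k,fn,gain=1.5):
    im=cv2.resize(c["color"][v0:v1,u0:u1],None,fx=k,fy=k,interpolation=cv2.INTER_CUBIC)
    cv2.imwrite(fn,cv2.convertScaleAbs(im,alpha=gain))
E
python3 - <<'E'
from h import *
for n in("top","scene"):
    c=dict(np.load(n+"0.npz")); W=cloud(c)
    for nm,box in dict(top=dict(pot=(408,260,478,330),caps=(372,180,404,212),lid=(250,200,314,264),sieve=(138,154,202,218),tray=(94,252,188,316)),scene=dict(pot=(120,150,180,205),caps=(182,228,208,256),lid=(252,180,308,230),sieve=(350,202,410,255),tray=(342,142,416,184)))[n].items():
        w=W[box[1]:box[3],box[0]:box[2]].reshape(-1,3); z=w[:,2]
        print(n,nm,"z pct",np.round(np.nanpercentile(z,[5,50,90,95,99,100])*1e3,1))
        for lo,hi in dict(pot=[(.042,.05),(.002,.009)],caps=[(.021,.028)],lid=[(.046,.058),(.03,.038)],sieve=[(.004,.02),(.025,.036)],tray=[(.007,.013),(.012,.022)])[nm]:
            s=w[(z>lo)&(z<hi)]
            if len(s)>5:
                (cx,cy),rr=cv2.minEnclosingCircle((s[:,:2]*1000).astype(np.float32))
                print("   ",lo,hi,len(s),"mean",np.round(s.mean(0)*1e3,1),"circ",round(cx,1),round(cy,1),round(2*rr,1), "rect",cv2.minAreaRect((s[:,:2]*1000).astype(np.float32)))
c=dict(np.load("top0.npz"))
crop(c,94,252,190,316,8,"pics/a.png",2)
crop(c,132,150,206,222,8,"pics/b.png",2)
E
```

```text
top pot z pct [-2.5  3.4 42.8 45.3 47.6 50.1]
    0.042 0.05 523 mean [ 380.  -314.5   45.2] circ 380.2 -313.8 115.1 rect ((379.657958984375, -313.7197265625), (110.7447509765625, 112.85454559326172), 1.4137721061706543)
    0.002 0.009 1745 mean [ 379.  -322.5    4.7] circ 379.2 -331.4 207.8 rect ((379.11083984375, -331.39404296875), (142.69554138183594, 151.0831756591797), 1.387107014656067)
top caps z pct [-2.9  0.6 24.2 25.2 27.  28.5]
    0.021 0.028 244 mean [ 584.  -208.8   23.9] circ 584.2 -209.2 39.3 rect ((584.4778442382812, -209.24769592285156), (37.60598373413086, 38.203433990478516), 29.209049224853516)
top lid z pct [-2.6 29.1 35.2 36.5 53.  57.8]
    0.046 0.058 127 mean [500.7   9.6  52.1] circ 501.1 9.6 25.3 rect ((500.86212158203125, 9.64425277709961), (22.30673599243164, 24.294897079467773), 3.529621124267578)
    0.03 0.038 1785 mean [500.7  10.   33.3] circ 500.9 9.2 109.2 rect ((501.829345703125, 10.013999938964844), (104.88424682617188, 106.49687957763672), 60.79717254638672)
top sieve z pct [-2.7  6.5 10.9 12.7 28.6 34.8]
    0.004 0.02 2253 mean [589.9 249.9 
[... 1823 characters left out ...]
] circ 586.7 252.9 216.4 rect ((587.190185546875, 253.33651733398438), (159.26605224609375, 156.53367614746094), 82.57774353027344)
    0.025 0.036 40 mean [591.7 251.4  30.7] circ 593.1 254.3 27.9 rect ((591.12744140625, 253.39234924316406), (10.459853172302246, 27.76459503173828), 25.806049346923828)
scene tray z pct [-1.9  3.6  9.4 11.4 16.  23.5]
    0.007 0.013 554 mean [383.7 297.1   9.2] circ 383.3 285.3 214.4 rect ((389.4176940917969, 293.05853271484375), (188.33804321289062, 138.3031463623047), 76.0561752319336)
    0.012 0.022 128 mean [393.6 304.7  14.5] circ 386.7 299.6 178.8 rect ((387.491943359375, 299.17144775390625), (157.40907287597656, 102.7765884399414), 83.90374755859375)
```

View pics/a.png

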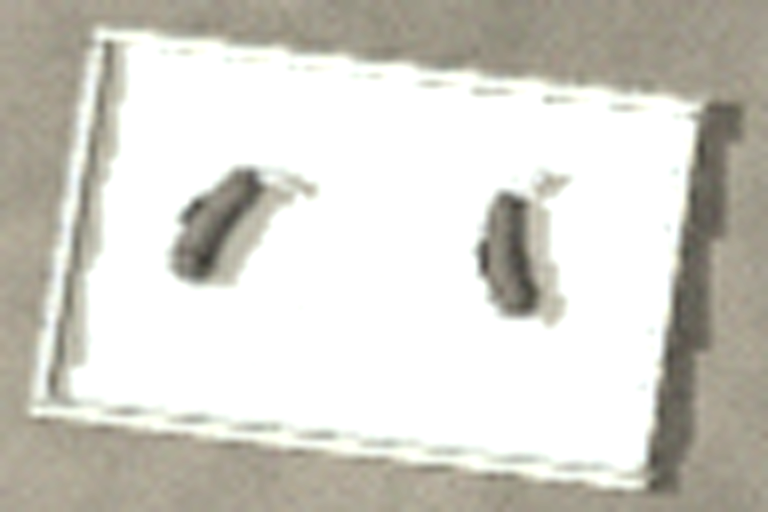

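View pics/b.png

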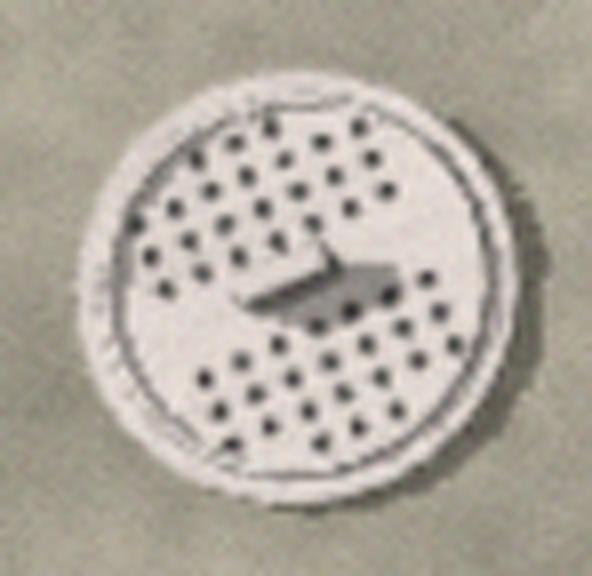

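```bash
python3 - <<'E'
from h import *
for n in("top","scene"):
    c=dict(np.load(n+"0.npz"))
    b=dict(top=(94,252,188,316),scene=(342,142,416,184))[n]
    g=c["color"][b[1]:b[3],b[0]:b[2]].max(-1); k=8
    G=cv2.resize(g,None,fx=k,fy=k,interpolation=cv2.INTER_CUBIC)
    for th in(60,75):
        m=(G<th).astype(np.uint8); nn,l,s,ce=cv2.connectedComponentsWithStats(m)
        for i in range(1,nn):
            if s[i,4]<600: continue
            ys,xs=np.where(l==i)
            U=b[0]+(xs+.5)/k-.5; V=b[1]+(ys+.5)/k-.5
            W=np.array([pix2w(c,u,v,.013)[:2] for u,v in zip(U,V)])*1e3
            r=cv2.minAreaRect(W.astype(np.float32))
            print(n,th,s[i,4],np.round(ce[i]),"mean",np.round(W.mean(0),1),"rect",np.round(r[0],1),np.round(r[1],1),round(r[2],1))
    W=cloud(c)
crop(dict(np.load("scene0.npz")),342,142,416,184,10,"pics/c.png",1.6)
c=dict(np.load("top0.npz"))
# rectified metric view of tray plane z=0.012: 4px/mm
H=[];src=[];dst=[]
for x,y in((.32,.2),(.32,.4),(.46,.4),(.46,.2)):
    src.append(w2pix(c,(x,y,.012))); dst.append(((.4-y)*4000,(.46-x)*4000))
M=cv2.getPerspectiveTransform(np.float32(src),np.float32(dst))
im=cv2.warpPerspective(c["color"],M,(800,560),flags=cv2.INTER_CUBIC)
cv2.imwrite("pics/d.png",im)
E
```

```text
top 60 10861 [691. 296.] mean [376.7 214.5] rect [376.4 213.8] [ 9.8 99. ] 84.3
top 60 2031 [222. 229.] mean [390.4 334.8] rect [391.1 334. ] [ 7.1 29.2] 57.2
top 60 1974 [518. 256.] mean [385.5 259. ] rect [386.2 259. ] [29.4  6.9] 9.8
top 75 1483 [508.  27.] mean [443.8 265.1] rect [444.  265.2] [13.3 13.8] 1.6
top 75 15007 [693. 296.] mean [376.6 214. ] rect [376.4 213.5] [ 12.1 101.9] 84.3
top 75 4433 [216. 224.] mean [391.4 336.3] rect [392.5 337.2] [14.5 31.2] 61.7
top 75 4500 [510. 257.] mean [385.2 261.1] rect [385.6 262.1] [31. 14.] 11.3
scene 75 1330 [ 52. 144.] mean [368.4 215.5] rect [366.6 215.5] [ 5.9 51.6] 83.3
scene 75 730 [192. 172.] mean [385.8 260.3] rect [386.9 260.9] [23.1  6.8] 16.5
scene 75 976 [ 66. 251.] mean [414.5 210.9] rect [413.8 210.9] [ 5.3 36.2] 83.5
```

View pics/d.png

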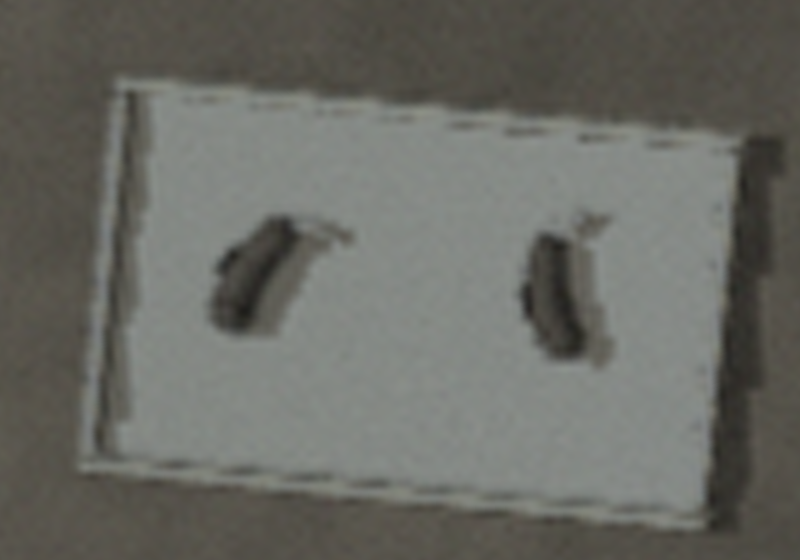

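View pics/c.png

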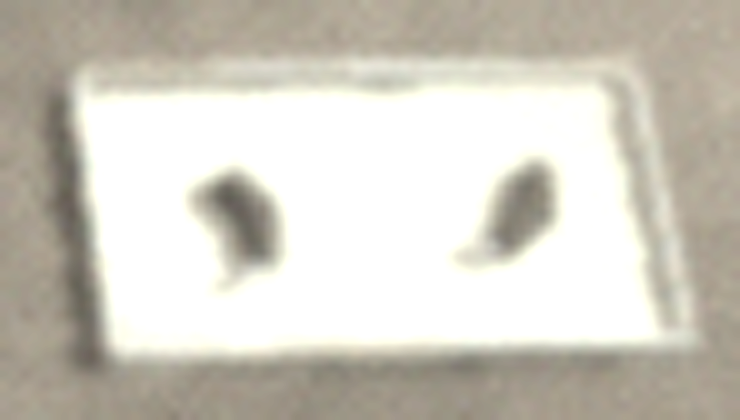

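```bash
cat > p.py <<'E'
import sys,numpy as np
from scipy.spatial.transform import Rotation as Ro
from station import r
def st():
    s=r.sense(); R=Ro.from_rotvec(s["tcp_rot"]).as_matrix()
    return s,R
s,R=st(); yaw=np.degrees(np.arctan2(R[1,0],R[0,0]))
print("t %.2f pos"%s["time_s"],np.round(s["ee_pos"]*1e3,1),"yaw %.2f tilt %.2f"%(yaw,np.degrees(np.arccos(-R[2,2]))),"F",np.round(s["ft_force"],1),"w %.1f"%(s["grip_width"]*1e3),"q6 %.2f"%s["joint_pos"][5])
a=sys.argv[1:]
while a:
    x,y,z,yw=map(float,a[:4]); a=a[4:]
    d=R.T@(np.array([x,y,z])/1e3-s["ee_pos"]); t=-(yw-yaw); t=(t+180)%360-180
    print("to",x,y,z,yw,": x %.4f y %.4f z %.4f turn %.1f"%(*d,t),"rows",max(np.linalg.norm(d)/.0625,abs(t)/10.7))
E
python3 p.py 584.7 -208 120 22.6
```

```text
t 0.10 pos [ 249.8 -599.5  230.2] yaw 22.62 tilt 0.11 F [ 0.6  0.3 -0.7] w 85.6 q6 -0.08
to 584.7 -208.0 120.0 22.6 : x 0.4597 y -0.2323 z 0.1107 turn 0.0 rows 8.429219426842643
```

Request:
apply_moves(deltas=[{"x": 0.4597, "y": -0.2323, "z": 0.1107}, {"x": 0.4597, "y": -0.2323, "z": 0.1107}, {"x": 0.4597, "y": -0.2323, "z": 0.1107}, {"x": 0.4597, "y": -0.2323, "z": 0.1107}, {"x": 0.4597, "y": -0.2323, "z": 0.1107}], fingers=0.06)

```text
$.deltas[0]: bad value
```

```bash
python3 p.py 584.7 -208 100 22.6
```

```text
t 0.10 pos [ 249.8 -599.5  230.2] yaw 22.62 tilt 0.11 F [ 0.6  0.3 -0.7] w 85.6 q6 -0.08
to 584.7 -208.0 100.0 22.6 : x 0.4597 y -0.2323 z 0.1307 turn 0.0 rows 8.501899555239333
```

Request:
apply_moves(deltas=[{"x": 0.054, "y": -0.0273, "z": 0.013, "turn": 0}, {"x": 0.108, "y": -0.0546, "z": 0.026, "turn": 0}, {"x": 0.162, "y": -0.082, "z": 0.039, "turn": 0}, {"x": 0.216, "y": -0.109, "z": 0.052, "turn": 0}, {"x": 0.27, "y": -0.1364, "z": 0.065, "turn": 0}], fingers=0.06)

```text
time_s: 0.72
ee_pos: [0.4475, -0.3685, 0.1655]
tcp_rot: [-3.08, -0.616, 0.0]
ft_force: [0.9, -1.2, 0.7]
grip_width: 0.0595
```

```bash
python3 p.py 584.7 -208 100 22.6
```

```text
t 0.72 pos [ 447.5 -368.5  165.5] yaw 22.61 tilt 0.02 F [ 0.9 -1.2  0.7] w 59.5 q6 0.39
to 584.7 -208.0 100.0 22.6 : x 0.1883 y -0.0954 z 0.0655 turn 0.0 rows 3.536473470612361
```

Request:
apply_moves(deltas=[{"x": 0.188, "y": -0.095, "z": 0.065, "turn": 0}, {"x": 0.188, "y": -0.095, "z": 0.065, "turn": 0}, {"x": 0.188, "y": -0.095, "z": 0.065, "turn": 0}, {"x": 0.188, "y": -0.095, "z": 0.065, "turn": 0}, {"x": 0.188, "y": -0.095, "z": 0.065, "turn": 0}])

```text
time_s: 1.35
ee_pos: [0.5838, -0.2079, 0.0995]
tcp_rot: [-3.078, -0.621, 0.004]
ft_force: [0.3, -1.1, 0.5]
grip_width: 0.0602
```

```bash
python3 p.py 584.7 -208 100 22.6 584.7 -208 4 22.6; python3 - <<'E'
from h import *
for n in("top","scene"):
    c=cap(n);np.savez(n+"1.npz",**c)
c=dict(np.load("top1.npz"));crop(c,330,140,460,260,5,"pics/e.png",1.6)
c=dict(np.load("scene1.npz"));crop(c,140,180,260,290,5,"pics/f.png",1.6)
E
```

```text
t 1.35 pos [ 583.8 -207.9   99.5] yaw 22.82 tilt 0.18 F [ 0.3 -1.1  0.5] w 60.2 q6 0.74
to 584.7 -208.0 100.0 22.6 : x 0.0008 y 0.0005 z -0.0005 turn 0.2 rows 0.020772324270051944
to 584.7 -208.0 4.0 22.6 : x 0.0010 y 0.0007 z 0.0955 turn 0.2 rows 1.5275937159191768
```

View pics/e.png

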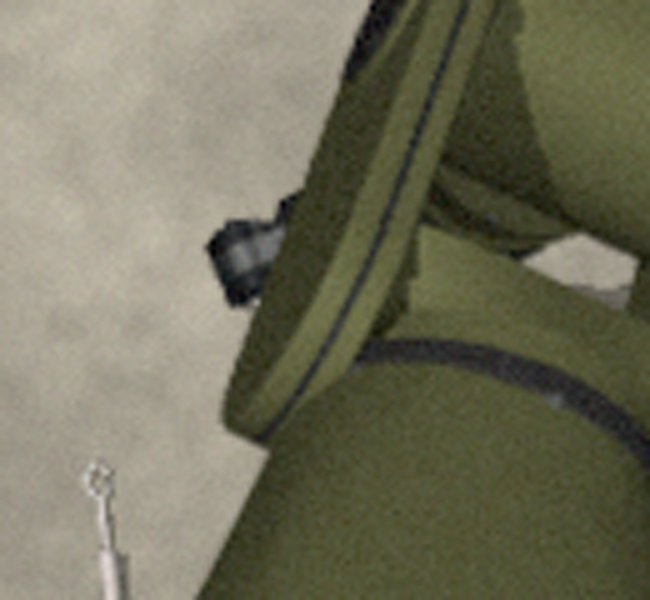

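View pics/f.png

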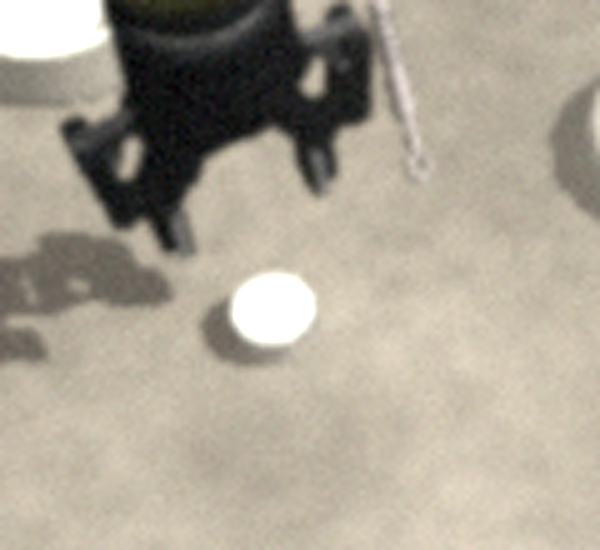

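Request:
apply_moves(deltas=[{"x": 0.001, "y": 0.0007, "z": 0.05, "turn": 0.2}, {"x": 0.001, "y": 0.0007, "z": 0.095, "turn": 0.2}, {"x": 0.001, "y": 0.0007, "z": 0.095, "turn": 0.2}])

```text
time_s: 1.82
ee_pos: [0.581, -0.2103, 0.0025]
tcp_rot: [-3.077, -0.607, 0.011]
ft_force: [-0.5, -0.5, 0.6]
grip_width: 0.0597
```

```bash
python3 p.py; python3 - <<'E'
from h import *
c=dict(np.load("scene1.npz"));
print([pix2w(c,189.7,223.8,z)*1e3 for z in(.1,.106)])
c=cap("scene");crop(c,140,180,260,290,5,"pics/g.png",1.6)
E
```

```text
t 1.82 pos [ 581.  -210.3    2.5] yaw 22.31 tilt 0.49 F [-0.5 -0.5  0.6] w 59.7 q6 0.75
[array([ 584.45149718, -208.58806111,  100.        ]), array([ 588.45914014, -207.95798393,  106.        ])]
```

View pics/g.png

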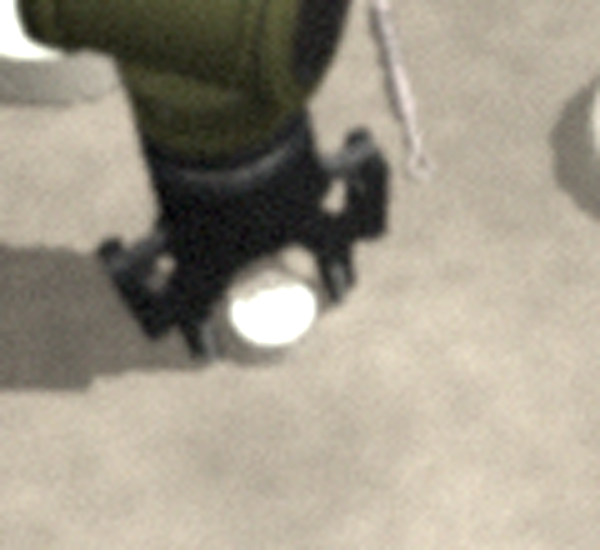

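Request:
apply_moves(deltas=[{"x": 0, "y": 0, "z": 0, "turn": 0}, {"x": 0, "y": 0, "z": 0, "turn": 0}])

```text
time_s: 2.12
ee_pos: [0.5867, -0.2116, 0.0092]
tcp_rot: [3.079, 0.61, 0.006]
ft_force: [-0.9, -0.2, -0.5]
grip_width: 0.0601
```

```bash
python3 p.py 584.7 -208 4 22.6
```

```text
t 2.12 pos [ 586.7 -211.6    9.2] yaw 22.40 tilt 0.27 F [-0.9 -0.2 -0.5] w 60.1 q6 0.75
to 584.7 -208.0 4.0 22.6 : x -0.0005 y -0.0041 z 0.0052 turn -0.2 rows 0.10608610200481124
```

Request:
apply_moves(deltas=[{"x": 0, "y": 0, "z": 0, "turn": 0}, {"x": 0, "y": 0, "z": 0, "turn": 0}, {"x": 0, "y": 0, "z": 0, "turn": 0}])

```text
time_s: 2.5
ee_pos: [0.585, -0.2105, 0.0065]
tcp_rot: [3.081, 0.611, 0.0]
ft_force: [0.3, -0.3, 0.9]
grip_width: 0.0602
```

```bash
python3 p.py 584.7 -208 4 22.6
```

```text
t 2.50 pos [ 585.  -210.5    6.5] yaw 22.43 tilt 0.01 F [ 0.3 -0.3  0.9] w 60.2 q6 0.75
to 584.7 -208.0 4.0 22.6 : x 0.0007 y -0.0024 z 0.0025 turn -0.2 rows 0.05628375105090129
```

Request:
apply_moves(deltas=[{"x": 0.0007, "y": -0.0024, "z": 0.0025, "turn": 0}, {"x": 0.0007, "y": -0.0024, "z": 0.0025, "turn": 0}, {"x": 0.0007, "y": -0.0024, "z": 0.0025, "turn": 0}])

```text
time_s: 2.88
ee_pos: [0.5846, -0.2079, 0.0036]
tcp_rot: [-3.081, -0.611, 0.0]
ft_force: [0.3, -0.5, 0.3]
grip_width: 0.0601
```

Request:
apply_moves(deltas=[{"x": 0, "y": 0, "z": 0, "turn": 0}, {"x": 0, "y": 0, "z": 0, "turn": 0}, {"x": 0, "y": 0, "z": 0, "turn": 0}, {"x": 0, "y": 0, "z": 0, "turn": 0}], fingers=0.03)

```text
time_s: 3.38
ee_pos: [0.585, -0.2082, 0.0042]
tcp_rot: [3.081, 0.611, 0.001]
ft_force: [-0.3, -0.2, 2.6]
grip_width: 0.0383
```

```bash
python3 p.py 584.7 -208 150 22.6
```

```text
t 3.38 pos [ 585.  -208.2    4.2] yaw 22.42 tilt 0.05 F [-0.3 -0.2  2.6] w 38.3 q6 0.75
to 584.7 -208.0 150.0 22.6 : x -0.0001 y -0.0002 z -0.1458 turn -0.2 rows 2.3321188020820234
```

Request:
apply_moves(deltas=[{"x": 0, "y": 0, "z": -0.03, "turn": 0}, {"x": 0, "y": 0, "z": -0.08, "turn": 0}, {"x": 0, "y": 0, "z": -0.12, "turn": 0}])

```text
time_s: 3.75
ee_pos: [0.5845, -0.208, 0.125]
tcp_rot: [-3.082, -0.611, 0.0]
ft_force: [1.2, 0.6, -0.5]
grip_width: 0.0381
```

```bash
python3 p.py 380.5 -312.5 120 22.6
```

```text
t 3.75 pos [ 584.5 -208.   125. ] yaw 22.42 tilt 0.01 F [ 1.2  0.6 -0.5] w 38.1 q6 0.75
to 380.5 -312.5 120.0 22.6 : x -0.2284 y 0.0188 z 0.0050 turn -0.2 rows 3.668374179283445
```

Request:
apply_moves(deltas=[{"x": -0.055, "y": 0.005, "z": 0, "turn": 0}, {"x": -0.11, "y": 0.009, "z": 0, "turn": 0}, {"x": -0.165, "y": 0.014, "z": 0, "turn": 0}, {"x": -0.21, "y": 0.018, "z": 0, "turn": 0}, {"x": -0.2284, "y": 0.0188, "z": 0.005, "turn": -0.2}])

```text
time_s: 4.38
ee_pos: [0.3787, -0.3132, 0.1186]
tcp_rot: [3.081, 0.613, -0.0]
ft_force: [-0.0, 0.1, -0.1]
grip_width: 0.0385
```

Request:
apply_moves(deltas=[{"x": 0, "y": 0, "z": 0, "turn": 0}, {"x": 0, "y": 0, "z": 0, "turn": 0}, {"x": 0, "y": 0, "z": 0, "turn": 0}])

```text
time_s: 4.75
ee_pos: [0.3815, -0.3122, 0.119]
tcp_rot: [3.08, 0.618, 0.0]
ft_force: [0.1, 0.5, -1.1]
grip_width: 0.0379
```

```bash
python3 p.py 380.5 -312.5 30 22.6;python3 - <<'E'
from h import *
c=cap("scene");crop(c,80,110,230,230,5,"pics/h.png",1.6)
E
```

```text
t 4.75 pos [ 381.5 -312.2  119. ] yaw 22.69 tilt 0.02 F [ 0.1  0.5 -1.1] w 37.9 q6 0.38
to 380.5 -312.5 30.0 22.6 : x -0.0011 y -0.0001 z 0.0890 turn 0.1 rows 1.4234049056822458
```

View pics/h.png

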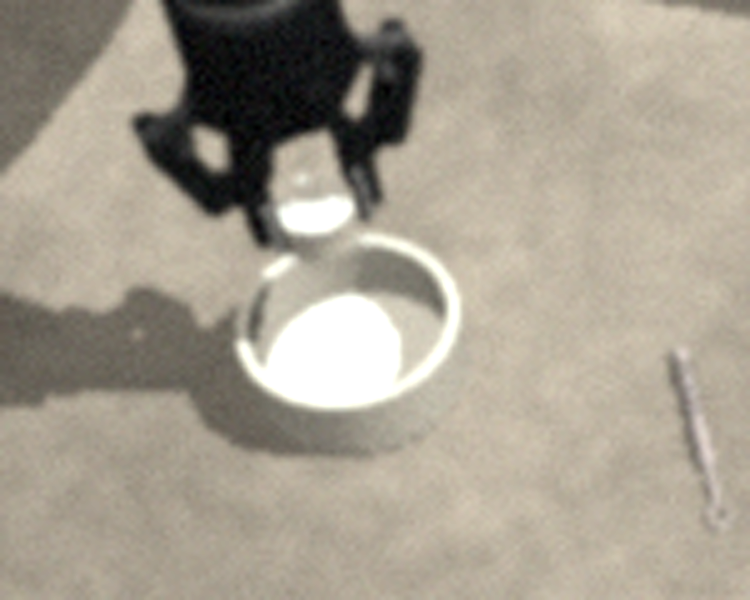

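Request:
apply_moves(deltas=[{"x": -0.001, "y": 0, "z": 0.04, "turn": 0}, {"x": -0.001, "y": 0, "z": 0.07, "turn": 0}, {"x": -0.001, "y": 0, "z": 0.089, "turn": 0}, {"x": -0.001, "y": 0, "z": 0.098, "turn": 0}, {"x": -0.001, "y": 0, "z": 0.102, "turn": 0}])

```text
time_s: 5.42
ee_pos: [0.3802, -0.3128, 0.0167]
tcp_rot: [-3.08, -0.617, -0.0]
ft_force: [-0.2, -0.5, -0.6]
grip_width: 0.0381
```

Request:
apply_moves(deltas=[{"x": 0, "y": 0, "z": 0, "turn": 0}, {"x": 0, "y": 0, "z": 0, "turn": 0}, {"x": 0, "y": 0, "z": 0, "turn": 0}])

```text
time_s: 5.8
ee_pos: [0.3802, -0.3133, 0.0175]
tcp_rot: [3.079, 0.616, 0.001]
ft_force: [-0.4, -0.3, 0.0]
grip_width: 0.0381
```

```bash
python3 p.py 380.5 -312.5 10 22.6
```

```text
t 5.80 pos [ 380.2 -313.3   17.5] yaw 22.62 tilt 0.08 F [-0.4 -0.3  0. ] w 38.1 q6 0.38
to 380.5 -312.5 10.0 22.6 : x 0.0006 y -0.0006 z 0.0075 turn 0.0 rows 0.12154826333530493
```

Request:
apply_moves(deltas=[{"x": 0, "y": 0, "z": 0.003, "turn": 0}, {"x": 0, "y": 0, "z": 0.006, "turn": 0}, {"x": 0, "y": 0, "z": 0.0085, "turn": 0}, {"x": 0, "y": 0, "z": 0.0085, "turn": 0}, {"x": 0, "y": 0, "z": 0.0085, "turn": 0}])

```text
time_s: 6.42
ee_pos: [0.3797, -0.3128, 0.0092]
tcp_rot: [-3.079, -0.616, 0.001]
ft_force: [-4.4, 2.7, 9.3]
grip_width: 0.0382
```

Request:
apply_moves(deltas=[{"x": 0, "y": 0, "z": 0, "turn": 0}, {"x": 0, "y": 0, "z": 0, "turn": 0}, {"x": 0, "y": 0, "z": 0, "turn": 0}], fingers=0.05)

```text
time_s: 6.8
ee_pos: [0.3797, -0.3128, 0.0081]
tcp_rot: [-3.08, -0.616, 0.0]
ft_force: [-0.3, 0.2, -0.2]
grip_width: 0.0498
```

Request:
apply_moves(deltas=[{"x": 0, "y": 0, "z": -0.02, "turn": 0}, {"x": 0, "y": 0, "z": -0.06, "turn": 0}, {"x": 0, "y": 0, "z": -0.12, "turn": 0}, {"x": 0, "y": 0, "z": -0.15, "turn": 0}])

```text
time_s: 7.3
ee_pos: [0.3808, -0.314, 0.162]
tcp_rot: [3.076, 0.615, 0.004]
ft_force: [0.6, 0.2, 0.0]
grip_width: 0.0501
```

```bash
python3 p.py 590.4 250.8 130 116;python3 - <<'E'
from h import *
c=cap("scene");crop(c,80,110,230,230,5,"pics/i.png",1.2)
E
```

```text
t 7.30 pos [ 380.8 -314.   162. ] yaw 22.62 tilt 0.29 F [0.6 0.2 0. ] w 50.1 q6 0.38
to 590.4 250.8 130.0 116.0 : x 0.4106 y -0.4409 z 0.0307 turn -93.4 rows 9.652042645712351
```

View pics/i.png

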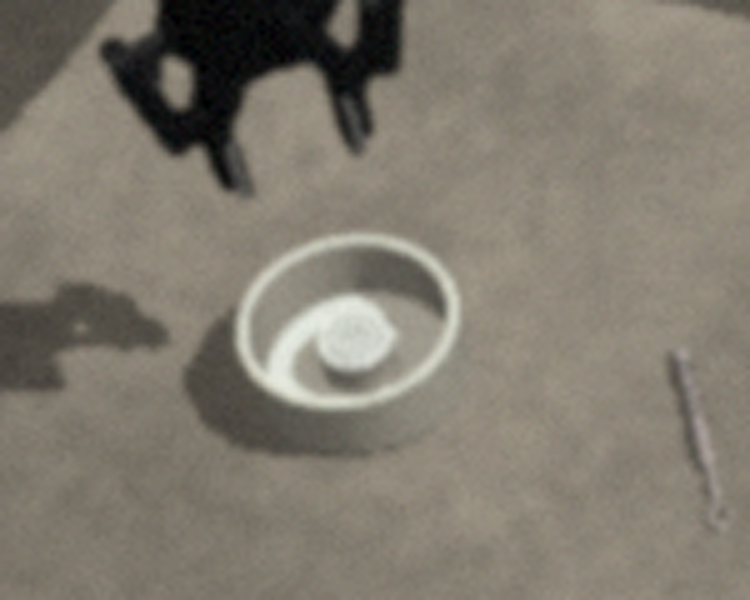

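Request:
apply_moves(deltas=[{"x": 0.041, "y": -0.044, "z": 0, "turn": -9.5}, {"x": 0.082, "y": -0.088, "z": 0, "turn": -19}, {"x": 0.123, "y": -0.132, "z": 0, "turn": -28.5}, {"x": 0.164, "y": -0.176, "z": 0, "turn": -38}, {"x": 0.205, "y": -0.22, "z": 0, "turn": -47.5}])

```text
time_s: 7.98
ee_pos: [0.4846, -0.029, 0.1579]
tcp_rot: [2.567, 1.811, 0.0]
ft_force: [0.1, -0.4, 0.1]
grip_width: 0.0501
```

```bash
python3 p.py 590.4 250.8 130 116
```

```text
t 7.97 pos [484.6 -29.  157.9] yaw 70.43 tilt 0.01 F [ 0.1 -0.4  0.1] w 50.1 q6 0.17
to 590.4 250.8 130.0 116.0 : x 0.2991 y 0.0059 z 0.0279 turn -45.6 rows 4.8074130325649245
```

Request:
apply_moves(deltas=[{"x": 0.061, "y": 0.001, "z": 0, "turn": -10}, {"x": 0.122, "y": 0.002, "z": 0.005, "turn": -20}, {"x": 0.183, "y": 0.004, "z": 0.01, "turn": -30}, {"x": 0.244, "y": 0.005, "z": 0.02, "turn": -40}, {"x": 0.299, "y": 0.006, "z": 0.028, "turn": -45.6}], fingers=0.03)

```text
time_s: 8.6
ee_pos: [0.5919, 0.2503, 0.129]
tcp_rot: [-1.665, -2.663, 0.001]
ft_force: [0.0, -0.1, 0.1]
grip_width: 0.03
```

Request:
apply_moves(deltas=[{"x": 0, "y": 0, "z": 0, "turn": 0}, {"x": 0, "y": 0, "z": 0, "turn": 0}, {"x": 0, "y": 0, "z": 0, "turn": 0}])

```text
time_s: 8.98
ee_pos: [0.5915, 0.247, 0.1304]
tcp_rot: [1.673, 2.659, -0.0]
ft_force: [0.4, 0.8, 0.3]
grip_width: 0.0297
```

```bash
python3 p.py 590.4 250.8 14 116;python3 - <<'E'
from h import *
c=cap("scene");crop(c,310,170,460,290,5,"pics/j.png",1.3)
c=cap("top");cv2.imwrite("pics/top2.png",c["color"])
E
```

```text
t 8.97 pos [591.5 247.  130.4] yaw 115.63 tilt 0.01 F [0.4 0.8 0.3] w 29.7 q6 -0.14
to 590.4 250.8 14.0 116.0 : x 0.0040 y 0.0006 z 0.1164 turn -0.4 rows 1.8637799621736872
```

View pics/j.png

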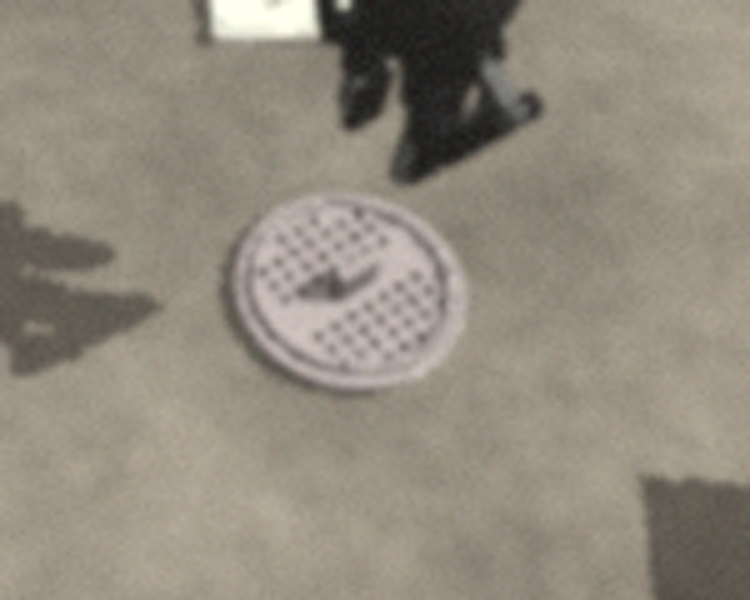

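View pics/top2.png

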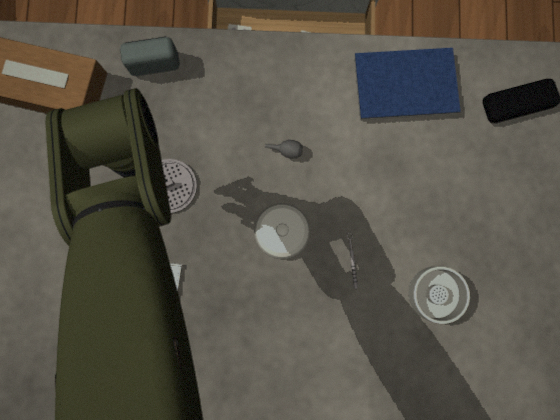

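Request:
apply_moves(deltas=[{"x": 0.004, "y": 0.0005, "z": 0.03, "turn": 0}, {"x": 0.004, "y": 0.0005, "z": 0.06, "turn": 0}, {"x": 0.004, "y": 0.0005, "z": 0.09, "turn": 0}, {"x": 0.004, "y": 0.0005, "z": 0.106, "turn": 0}, {"x": 0.004, "y": 0.0005, "z": 0.112, "turn": 0}])

```text
time_s: 9.7
ee_pos: [0.5901, 0.2514, 0.0177]
tcp_rot: [-1.672, -2.659, 0.001]
ft_force: [0.2, 0.5, 0.3]
grip_width: 0.0298
```

Request:
apply_moves(deltas=[{"x": 0, "y": 0, "z": 0.003, "turn": 0}, {"x": 0, "y": 0, "z": 0.003, "turn": 0}, {"x": 0, "y": 0, "z": 0.003, "turn": 0}])

```text
time_s: 10.07
ee_pos: [0.5911, 0.2523, 0.0164]
tcp_rot: [1.671, 2.659, 0.002]
ft_force: [-0.8, -0.4, 0.1]
grip_width: 0.0299
```

```bash
python3 p.py 590.4 250.8 14 116;python3 - <<'E'
from h import *
c=cap("scene");crop(c,310,170,460,290,5,"pics/k.png",1.6)
E
```

```text
t 10.07 pos [591.1 252.3  16.4] yaw 115.72 tilt 0.10 F [-0.8 -0.4  0.1] w 29.9 q6 -0.13
to 590.4 250.8 14.0 116.0 : x -0.0010 y -0.0013 z 0.0024 turn -0.3 rows 0.046166897044629
```

View pics/k.png

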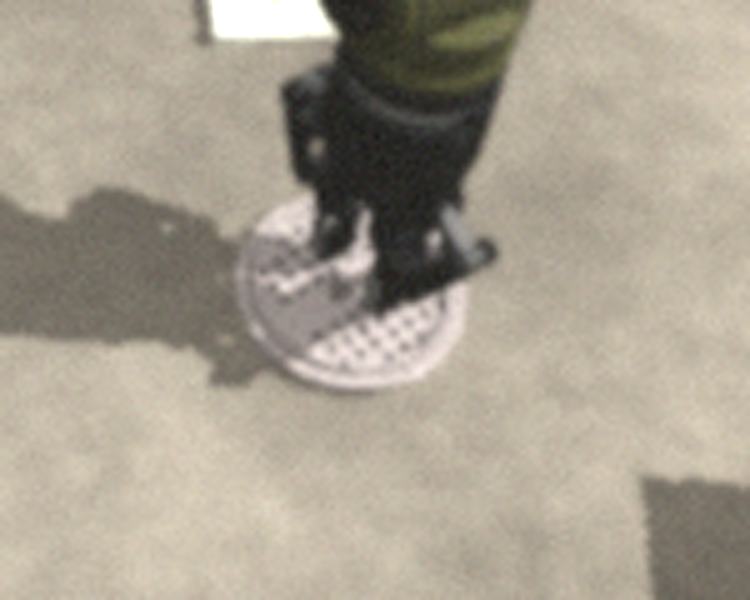

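Request:
apply_moves(deltas=[{"x": -0.001, "y": -0.001, "z": 0.002, "turn": 0}, {"x": -0.001, "y": -0.001, "z": 0.002, "turn": 0}, {"x": -0.001, "y": -0.001, "z": 0.002, "turn": 0}])

```text
time_s: 10.5
ee_pos: [0.5899, 0.2506, 0.0133]
tcp_rot: [-1.671, -2.66, 0.0]
ft_force: [-0.2, 0.0, 0.2]
grip_width: 0.0297
```

Request:
apply_moves(deltas=[{"x": 0, "y": 0, "z": 0, "turn": 0}, {"x": 0, "y": 0, "z": 0, "turn": 0}, {"x": 0, "y": 0, "z": 0, "turn": 0}, {"x": 0, "y": 0, "z": 0, "turn": 0}], fingers=0.0)

```text
time_s: 11.0
ee_pos: [0.5902, 0.2508, 0.0135]
tcp_rot: [1.671, 2.66, 0.001]
ft_force: [0.5, 0.3, 1.3]
grip_width: 0.0074
```

```bash
python3 p.py 590.4 250.8 150 116
```

```text
t 11.00 pos [590.2 250.8  13.5] yaw 115.72 tilt 0.03 F [0.5 0.3 1.3] w 7.4 q6 -0.13
to 590.4 250.8 150.0 116.0 : x -0.0001 y 0.0003 z -0.1365 turn -0.3 rows 2.1833562676539606
```

Request:
apply_moves(deltas=[{"x": 0, "y": 0, "z": -0.02, "turn": 0}, {"x": 0, "y": 0, "z": -0.06, "turn": 0}, {"x": 0, "y": 0, "z": -0.11, "turn": 0}, {"x": 0, "y": 0, "z": -0.15, "turn": 0}])

```text
time_s: 11.5
ee_pos: [0.5903, 0.2508, 0.1667]
tcp_rot: [1.67, 2.659, 0.003]
ft_force: [0.1, 0.2, -0.9]
grip_width: 0.0077
```

```bash
python3 p.py 380.5 -312.5 150 115.7
```

```text
t 11.50 pos [590.3 250.8 166.7] yaw 115.72 tilt 0.13 F [ 0.1  0.2 -0.9] w 7.7 q6 -0.13
to 380.5 -312.5 150.0 115.7 : x -0.4164 y -0.4335 z 0.0159 turn 0.0 rows 9.620887054414725
```

Request:
apply_moves(deltas=[{"x": -0.03, "y": -0.031, "z": 0, "turn": 0}, {"x": -0.07, "y": -0.073, "z": 0, "turn": 0}, {"x": -0.112, "y": -0.117, "z": 0, "turn": 0}, {"x": -0.154, "y": -0.161, "z": 0, "turn": 0}, {"x": -0.196, "y": -0.204, "z": 0, "turn": 0}])

```text
time_s: 12.12
ee_pos: [0.4902, -0.016, 0.1644]
tcp_rot: [1.67, 2.659, 0.001]
ft_force: [0.2, -0.6, -1.1]
grip_width: 0.0077
```

```bash
python3 p.py 380.5 -312.5 160 115.7; python3 - <<'E'
from h import *
for n in("top","scene"):
    c=cap(n);np.savez(n+"3.npz",**c)
c=dict(np.load("top3.npz")); W=cloud(c)
w=W[260:330,408:478].reshape(-1,3); z=w[:,2]
for lo,hi in((.042,.05),(.025,.034)):
    s=w[(z>lo)&(z<hi)]*1e3
    print(len(s),s.mean(0),cv2.minEnclosingCircle(s[:,:2].astype(np.float32)),cv2.fitEllipse(s[:,:2].astype(np.float32)))
crop(c,405,258,480,330,8,"pics/l.png",1.6)
c=dict(np.load("scene3.npz"));crop(c,110,140,190,215,8,"pics/m.png",1.6)
E
```

```text
t 12.12 pos [490.2 -16.  164.4] yaw 115.75 tilt 0.08 F [ 0.2 -0.6 -1.1] w 7.7 q6 -0.59
to 380.5 -312.5 160.0 115.7 : x -0.2194 y -0.2277 z 0.0044 turn 0.0 rows 5.059268013587652
517 [ 379.33249677 -314.58537109   45.30141764] ((379.69268798828125, -313.96429443359375), 57.49169921875) ((379.9747619628906, -313.31939697265625), (107.51862335205078, 107.72307586669922), 8.890511512756348)
465 [ 379.60086208 -314.53065214   29.00823701] ((380.0745544433594, -310.52691650390625), 55.597232818603516) ((379.4806213378906, -312.3365783691406), (94.94254302978516, 105.00467681884766), 172.22132873535156)
```

View pics/l.png

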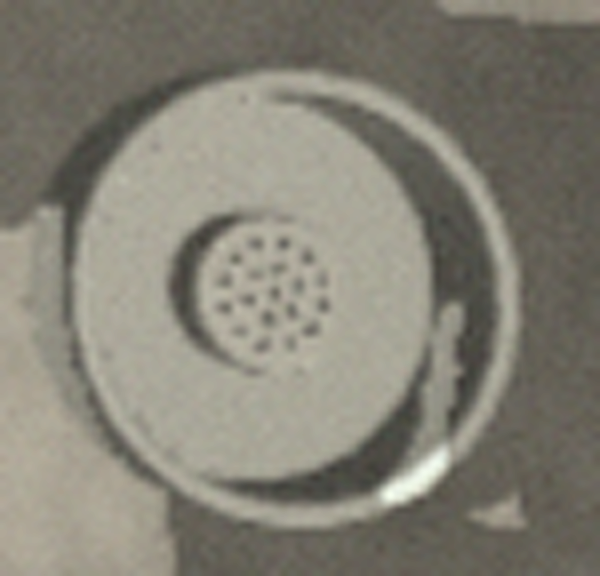

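View pics/m.png

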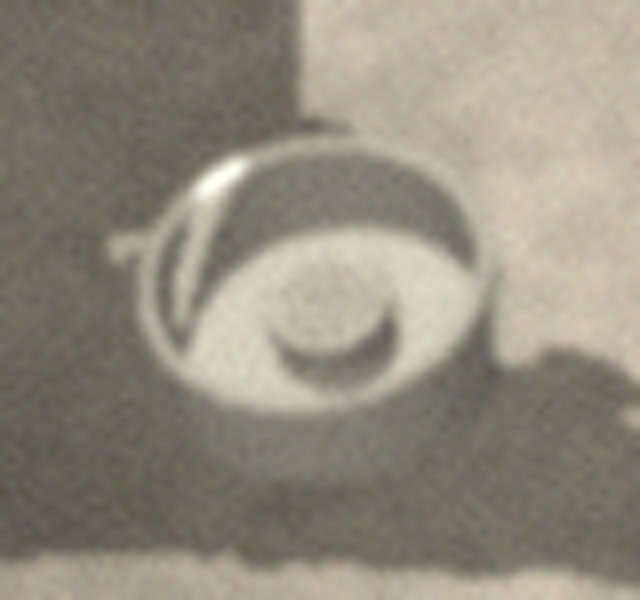

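```bash
python3 - <<'E'
from h import *
c=dict(np.load("top3.npz"))
print(pix2w(c,437.45,294.7,.029)*1e3, pix2w(c,441.2,294.9,.046)*1e3)
c=dict(np.load("scene3.npz"))
print(pix2w(c,150.8,177.7,.029)*1e3, pix2w(c,149,173.8,.046)*1e3)
E
```

```text
[ 378.9075133 -310.9606688   29.       ] [ 379.51426066 -312.70909197   46.        ]
[ 381.70578176 -311.38621394   29.        ] [ 382.10973309 -312.80839833   46.        ]
```

Request:
apply_moves(deltas=[{"x": -0.043, "y": -0.045, "z": 0, "turn": 0}, {"x": -0.086, "y": -0.09, "z": 0, "turn": 0}, {"x": -0.129, "y": -0.135, "z": 0, "turn": 0}, {"x": -0.17, "y": -0.178, "z": 0, "turn": 0}, {"x": -0.205, "y": -0.214, "z": 0.002, "turn": 0}])

```text
time_s: 12.85
ee_pos: [0.3869, -0.2937, 0.1626]
tcp_rot: [1.671, 2.658, -0.0]
ft_force: [0.8, -0.2, -2.0]
grip_width: 0.0075
```

```bash
python3 p.py 380.3 -313.8 110 115.7
```

```text
t 12.85 pos [ 386.9 -293.7  162.6] yaw 115.69 tilt 0.12 F [ 0.8 -0.2 -2. ] w 7.5 q6 -1.21
to 380.3 -313.8 110.0 115.7 : x -0.0152 y -0.0147 z 0.0527 turn -0.0 rows 0.9078051442687631
```

Request:
apply_moves(deltas=[{"x": -0.008, "y": -0.008, "z": 0.015, "turn": 0}, {"x": -0.015, "y": -0.0147, "z": 0.035, "turn": 0}, {"x": -0.0152, "y": -0.0147, "z": 0.052, "turn": 0}, {"x": -0.0152, "y": -0.0147, "z": 0.065, "turn": 0}])

```text
time_s: 13.35
ee_pos: [0.3809, -0.3108, 0.095]
tcp_rot: [-1.669, -2.66, -0.001]
ft_force: [-0.3, -0.4, -0.9]
grip_width: 0.0075
```

Request:
apply_moves(deltas=[{"x": 0, "y": 0, "z": 0, "turn": 0}, {"x": 0, "y": 0, "z": 0, "turn": 0}, {"x": 0, "y": 0, "z": 0, "turn": 0}, {"x": 0, "y": 0, "z": 0, "turn": 0}])

```text
time_s: 13.85
ee_pos: [0.3811, -0.3124, 0.097]
tcp_rot: [1.671, 2.659, -0.0]
ft_force: [-0.4, -0.1, -1.0]
grip_width: 0.0073
```

```bash
python3 p.py 380.3 -313.8 65 115.7;python3 - <<'E'
from h import *
c=cap("scene");crop(c,90,110,210,220,6,"pics/n.png",1.4)
c=cap("top");crop(c,380,230,500,350,6,"pics/o.png",1.6)
E
```

```text
t 13.85 pos [ 381.1 -312.4   97. ] yaw 115.72 tilt 0.07 F [-0.4 -0.1 -1. ] w 7.3 q6 -1.24
to 380.3 -313.8 65.0 115.7 : x -0.0009 y -0.0014 z 0.0320 turn 0.0 rows 0.5129048968902846
```

View pics/n.png

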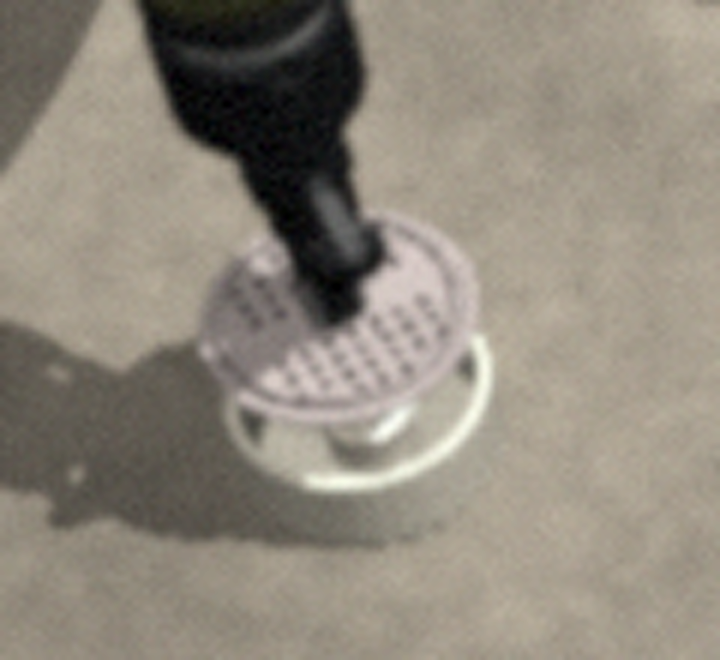

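View pics/o.png

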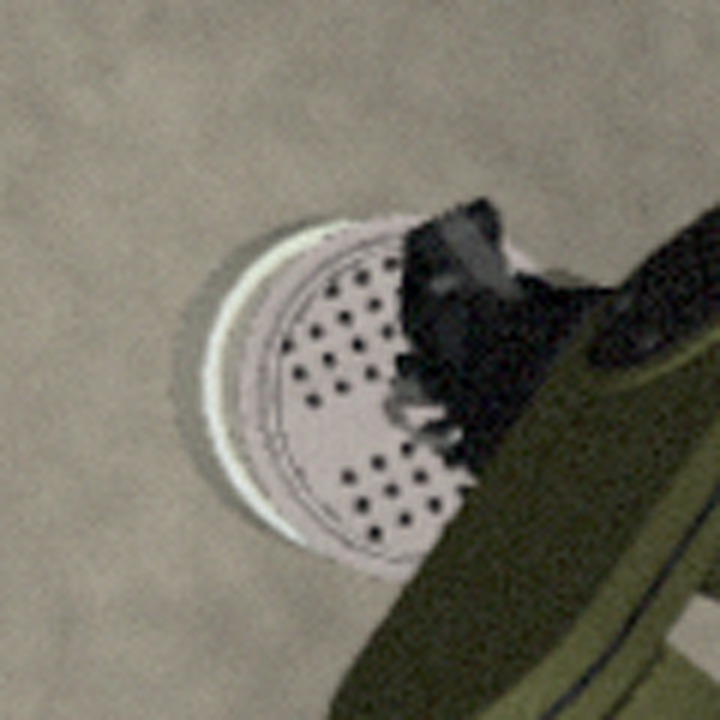

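```bash
python3 - <<'E'
from h import *
c=cap("scene");W=cloud(c)
print(pix2w(c,146.3,162.2,.091)*1e3)
w=W[140:190,115:180].reshape(-1,3);s=w[(w[:,2]>.084)&(w[:,2]<.1)]*1e3
print(len(s),s.mean(0),cv2.minEnclosingCircle(s[:,:2].astype(np.float32)))
E
```

```text
[ 380.98475983 -311.04510174   91.        ]
1055 [ 389.56510629 -309.56007323   93.44903856] ((379.68377685546875, -311.0770568847656), 59.74181365966797)
```

Request:
apply_moves(deltas=[{"x": -0.001, "y": -0.0006, "z": 0.015, "turn": 0}, {"x": -0.001, "y": -0.0006, "z": 0.027, "turn": 0}, {"x": -0.001, "y": -0.0006, "z": 0.034, "turn": 0}, {"x": -0.001, "y": -0.0006, "z": 0.037, "turn": 0}, {"x": -0.001, "y": -0.0006, "z": 0.037, "turn": 0}])

```text
time_s: 14.62
ee_pos: [0.3806, -0.3132, 0.0591]
tcp_rot: [-1.671, -2.66, -0.0]
ft_force: [0.6, -0.4, -1.2]
grip_width: 0.0075
```

Request:
apply_moves(deltas=[{"x": 0, "y": 0, "z": 0.002, "turn": 0}, {"x": 0, "y": 0, "z": 0.004, "turn": 0}, {"x": 0, "y": 0, "z": 0.005, "turn": 0}, {"x": 0, "y": 0, "z": 0.005, "turn": 0}])

```text
time_s: 15.12
ee_pos: [0.3806, -0.3132, 0.0543]
tcp_rot: [-1.671, -2.66, -0.0]
ft_force: [-0.1, 0.0, -0.2]
grip_width: 0.0074
```

```bash
python3 p.py 380.5 -313.8 53.5 115.7
```

```text
t 15.12 pos [ 380.6 -313.2   54.3] yaw 115.72 tilt 0.00 F [-0.1  0.  -0.2] w 7.4 q6 -1.25
to 380.5 -313.8 53.5 115.7 : x -0.0005 y -0.0003 z 0.0008 turn 0.0 rows 0.015754444214767852
```

Request:
apply_moves(deltas=[{"x": 0, "y": 0, "z": 0.001, "turn": 0}, {"x": 0, "y": 0, "z": 0.0015, "turn": 0}, {"x": 0, "y": 0, "z": 0.0015, "turn": 0}])

```text
time_s: 15.5
ee_pos: [0.3808, -0.3134, 0.0535]
tcp_rot: [-1.671, -2.66, -0.0]
ft_force: [-2.5, 2.4, 5.7]
grip_width: 0.0075
```

Request:
apply_moves(deltas=[{"x": 0, "y": 0, "z": 0, "turn": 0}, {"x": 0, "y": 0, "z": 0, "turn": 0}, {"x": 0, "y": 0, "z": 0, "turn": 0}], fingers=0.03)

```text
time_s: 15.88
ee_pos: [0.3806, -0.3132, 0.0526]
tcp_rot: [-1.671, -2.66, -0.0]
ft_force: [0.8, -1.4, -0.4]
grip_width: 0.0301
```

Request:
apply_moves(deltas=[{"x": 0, "y": 0, "z": -0.02, "turn": 0}, {"x": 0, "y": 0, "z": -0.06, "turn": 0}, {"x": 0, "y": 0, "z": -0.12, "turn": 0}])

```text
time_s: 16.25
ee_pos: [0.3795, -0.3121, 0.1718]
tcp_rot: [-1.669, -2.656, -0.002]
ft_force: [1.3, -0.2, -0.7]
grip_width: 0.03
```

```bash
python3 p.py 385.7 261.5 130 11
```

```text
t 16.25 pos [ 379.5 -312.1  171.8] yaw 115.72 tilt 0.28 F [ 1.3 -0.2 -0.7] w 30.0 q6 -1.25
to 385.7 261.5 130.0 11.0 : x 0.5139 y 0.2546 z 0.0438 turn 104.7 rows 9.786697306954421
```

Request:
apply_moves(deltas=[{"x": 0.052, "y": 0.026, "z": 0, "turn": 10.5}, {"x": 0.104, "y": 0.052, "z": 0, "turn": 21}, {"x": 0.156, "y": 0.077, "z": 0, "turn": 31.5}, {"x": 0.208, "y": 0.103, "z": 0, "turn": 42}, {"x": 0.26, "y": 0.129, "z": 0, "turn": 52.5}], fingers=0.026)

```text
time_s: 16.88
ee_pos: [0.3845, -0.0424, 0.173]
tcp_rot: [2.605, 1.754, 0.001]
ft_force: [0.7, -0.6, -0.2]
grip_width: 0.0256
```

```bash
python3 p.py 385.7 261.5 130 11
```

```text
t 16.88 pos [384.5 -42.4 173. ] yaw 67.92 tilt 0.07 F [ 0.7 -0.6 -0.2] w 25.6 q6 0.14
to 385.7 261.5 130.0 11.0 : x 0.2820 y -0.1132 z 0.0429 turn 56.9 rows 5.319540624902129
```

Take a clear picture of the seated sieve while the arm is out of the way, then continue.

Request:
apply_moves(deltas=[{"x": 0.054, "y": -0.022, "z": 0, "turn": 10.5}, {"x": 0.108, "y": -0.043, "z": 0.01, "turn": 21}, {"x": 0.162, "y": -0.065, "z": 0.02, "turn": 31.5}, {"x": 0.216, "y": -0.087, "z": 0.03, "turn": 42}, {"x": 0.265, "y": -0.106, "z": 0.04, "turn": 52}])

```text
time_s: 17.5
ee_pos: [0.3855, 0.2053, 0.1399]
tcp_rot: [-3.07, -0.665, -0.002]
ft_force: [-0.3, -0.2, 0.6]
grip_width: 0.0261
```

```bash
python3 p.py 385.7 261.5 80 11; python3 - <<'E'
from h import *
for n,b in(("top",(405,258,480,330)),("scene",(105,130,190,215))):
    c=cap(n);np.savez(n+"4.npz",**c); W=cloud(c)
    w=W[b[1]:b[3],b[0]:b[2]].reshape(-1,3);
    for lo,hi in((.043,.052),(.052,.058),(.066,.078)):
        s=w[(w[:,2]>lo)&(w[:,2]<hi)]*1e3
        if len(s)<6: continue
        print(n,lo,len(s),s.mean(0),cv2.minEnclosingCircle(s[:,:2].astype(np.float32)),cv2.minAreaRect(s[:,:2].astype(np.float32)))
    s=w[(w[:,2]>.043)&(w[:,2]<.058)]; A=np.c_[s[:,:2]-s[:,:2].mean(0),np.ones(len(s))]
    print("plane slope deg",np.degrees(np.linalg.lstsq(A,s[:,2],rcond=None)[0][:2]))
    crop(c,*b,7,f"pics/s4{n}.png",1.5)
E
```

```text
t 17.50 pos [385.5 205.3 139.9] yaw 24.43 tilt 0.08 F [-0.3 -0.2  0.6] w 26.1 q6 1.51
to 385.7 261.5 80.0 11.0 : x 0.0233 y -0.0511 z 0.0599 turn 13.4 rows 1.3141957002458062
top 0.043 2303 [ 379.5930391  -313.1940184    48.65618702] ((380.08734130859375, -314.21282958984375), 58.54930877685547) ((379.9632263183594, -313.5034484863281), (114.45430755615234, 114.75480651855469), 35.38920593261719)
top 0.052 258 [ 379.55846904 -311.82077898   53.68812794] ((379.6819763183594, -311.4057922363281), 55.613136291503906) ((379.31951904296875, -312.0422058105469), (100.73750305175781, 105.27399444580078), 21.202312469482422)
top 0.066 65 [ 380.02913531 -312.70603318   70.46814977] ((379.60809326171875, -313.21551513671875), 13.166401863098145) ((379.91107177734375, -312.85736083984375), (8.571853637695312, 25.595766067504883), 22.8207950592041)
plane slope deg [-0.02471845  0.03208299]
scene 0.043 932 [ 384.09878353 -311.68889547   49.08890136] ((379.6278381347656, -312.6899719238281), 60.88897705078125) ((379.7990417480469, -311.8687744140625), (117.1005859375, 114.03192138671875), 24.6449031829834)
scene 0.052 308 [ 384.70787837 -308.81921113   53.83272816] ((383.26531982421875, -309.757568359375), 58.18183135986328) ((384.11431884765625, -311.4767150878906), (110.07112121582031, 110.1889877319336), 41.87358856201172)
scene 0.066 39 [ 382.17399255 -311.07636324   71.21833058] ((381.5587158203125, -311.4827880859375), 12.699481964111328) ((382.4352111816406, -310.8592529296875), (11.796347618103027, 24.784093856811523), 27.378089904785156)
plane slope deg [-0.25631584  0.12880748]
```

View pics/s4top.png

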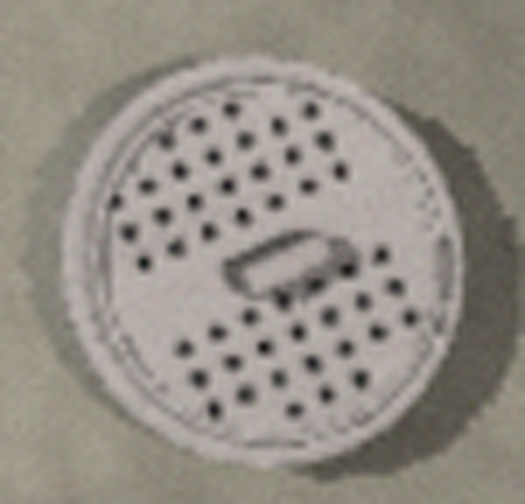

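View pics/s4scene.png

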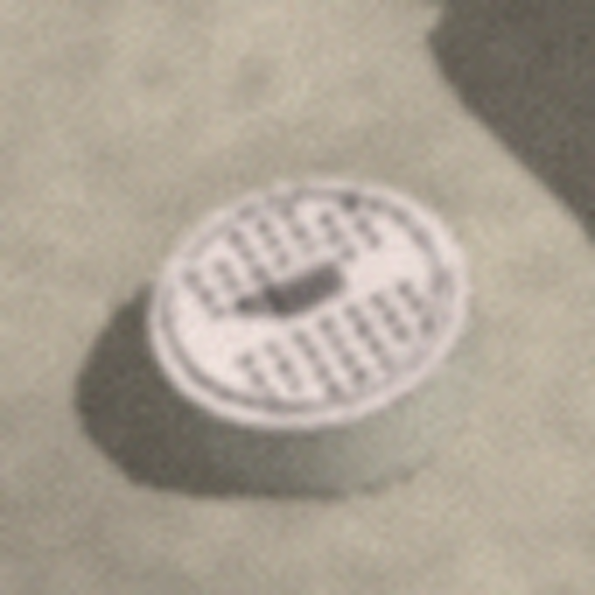

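Request:
apply_moves(deltas=[{"x": 0.012, "y": -0.026, "z": 0.02, "turn": 7}, {"x": 0.02, "y": -0.044, "z": 0.045, "turn": 13.4}, {"x": 0.0233, "y": -0.0511, "z": 0.065, "turn": 13.4}, {"x": 0.0233, "y": -0.0511, "z": 0.08, "turn": 13.4}, {"x": 0.0233, "y": -0.0511, "z": 0.09, "turn": 13.4}])

```text
time_s: 18.23
ee_pos: [0.3854, 0.2591, 0.0492]
tcp_rot: [3.126, 0.309, -0.001]
ft_force: [-0.2, 0.8, -0.7]
grip_width: 0.0256
```

Request:
apply_moves(deltas=[{"x": 0, "y": 0, "z": 0, "turn": 0}, {"x": 0, "y": 0, "z": 0, "turn": 0}, {"x": 0, "y": 0, "z": 0, "turn": 0}, {"x": 0, "y": 0, "z": 0, "turn": 0}])

```text
time_s: 18.73
ee_pos: [0.3858, 0.2599, 0.0505]
tcp_rot: [-3.126, -0.31, -0.002]
ft_force: [-1.0, -0.4, 0.1]
grip_width: 0.0261
```

```bash
python3 p.py 385.7 261.5 22 11; python3 - <<'E'
from h import *
c=cap("scene");crop(c,335,110,435,190,8,"pics/q.png",1.3)
c=cap("top");crop(c,94,252,188,316,8,"pics/q2.png",1.3)
E
```

```text
t 18.73 pos [385.8 259.9  50.5] yaw 11.32 tilt 0.06 F [-1.  -0.4  0.1] w 26.1 q6 1.85
to 385.7 261.5 22.0 11.0 : x 0.0002 y -0.0016 z 0.0285 turn 0.3 rows 0.4570173080435371
```

View pics/q.png

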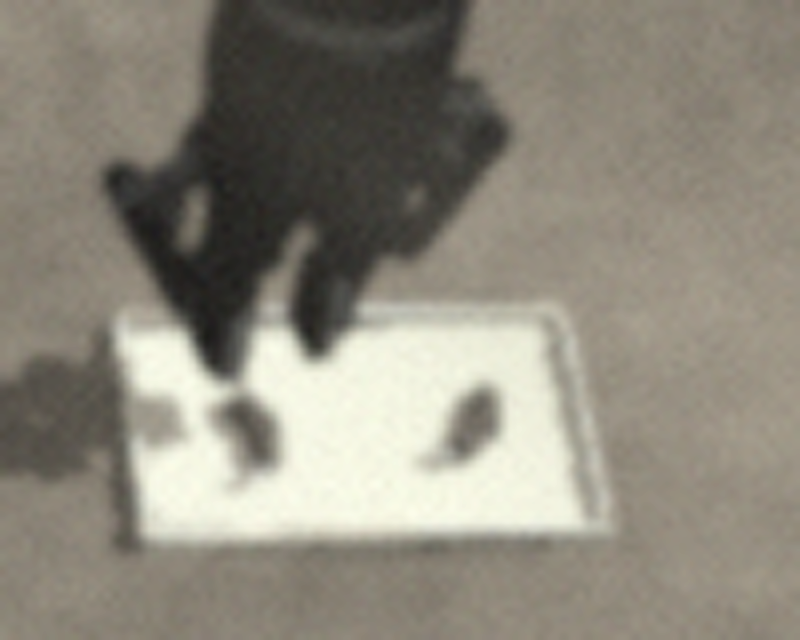

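View pics/q2.png

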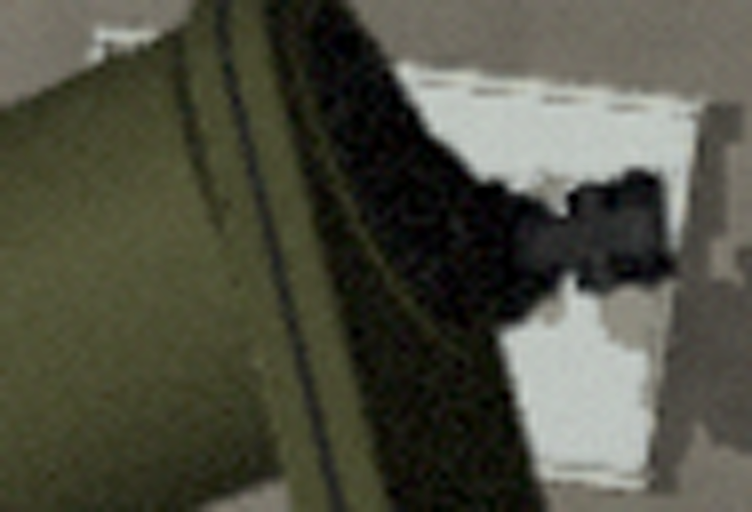

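```bash
python3 - <<'E'
from h import *
c=cap("scene")
def cr(X): u,v=w2pix(c,np.array(X)/1e3); return round((u-335+.5)*8),round((v-110+.5)*8)
print("tips", cr((385.8,259.9,52)),"aid",cr((385.7,261.5,12)),cr((385.7,261.5,15)))
yaw=np.radians(11.3)
for s in(-1,1): print(cr((385.8+s*13*np.sin(yaw),259.9-s*13*np.cos(yaw),52)))
E
```

```text
tips (264, 353) aid (251, 429) (253, 424)
(300, 344)
(228, 362)
```

Request:
apply_moves(deltas=[{"x": 0, "y": -0.0005, "z": 0.015, "turn": 0}, {"x": 0, "y": -0.001, "z": 0.025, "turn": 0}, {"x": 0, "y": -0.001, "z": 0.0285, "turn": 0}, {"x": 0, "y": -0.001, "z": 0.0285, "turn": 0}, {"x": 0, "y": -0.001, "z": 0.0285, "turn": 0}])

```text
time_s: 19.5
ee_pos: [0.3855, 0.2608, 0.0216]
tcp_rot: [-3.126, -0.31, -0.001]
ft_force: [-0.2, -0.6, 0.1]
grip_width: 0.0258
```

```bash
python3 p.py 385.7 261.5 6 11; python3 - <<'E'
from h import *
c=cap("scene");crop(c,340,130,400,180,12,"pics/q3.png",1.2)
c=cap("top");crop(c,134,262,184,306,14,"pics/q4.png",1.3)
E
```

```text
t 19.50 pos [385.5 260.8  21.6] yaw 11.32 tilt 0.02 F [-0.2 -0.6  0.1] w 25.8 q6 1.85
to 385.7 261.5 6.0 11.0 : x 0.0004 y -0.0006 z 0.0156 turn 0.3 rows 0.2504693116291377
```

View pics/q3.png

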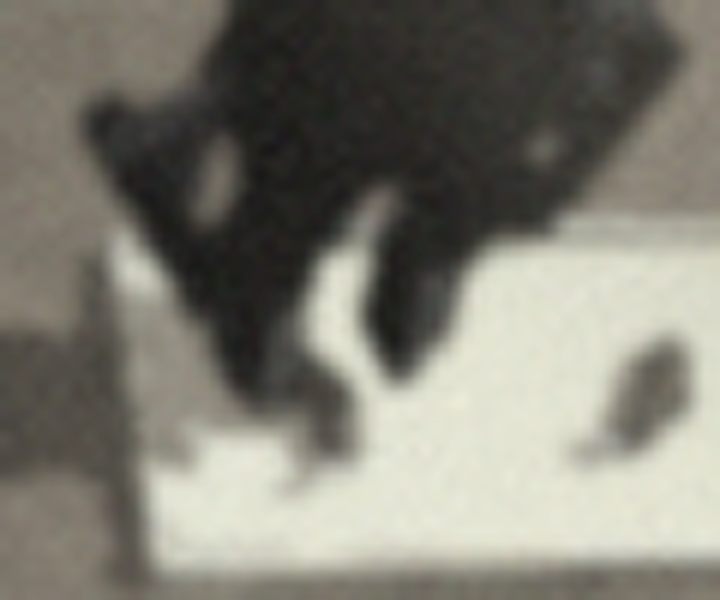

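View pics/q4.png

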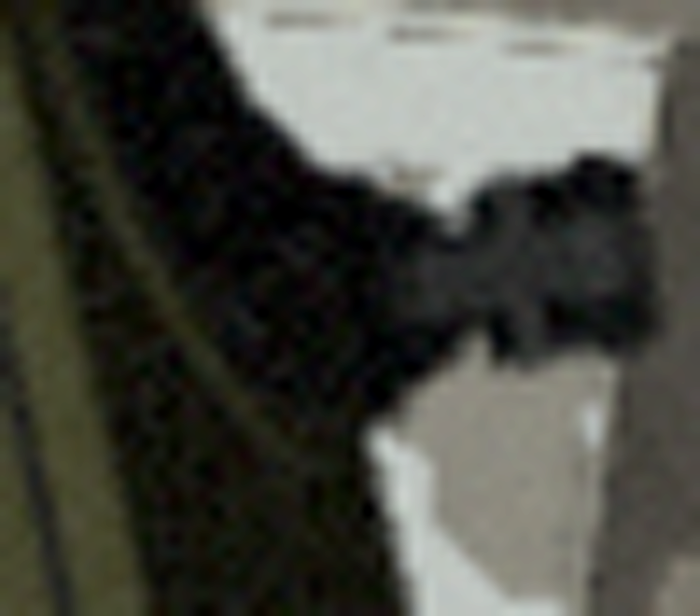

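```bash
python3 - <<'E'
from h import *
for n in("top","scene"):
    c=dict(np.load(n+"0.npz"));W=cloud(c)*1e3
    for nm,cx,cy in(("A",391,336),("B",385,261)):
        m=(np.abs(W[...,0]-cx)<26)&(np.abs(W[...,1]-cy)<22)
        for lo in(9,11):
            s=W[m&(W[...,2]>lo)&(W[...,2]<20)]
            if len(s)<6: continue
            r=cv2.minAreaRect(s[:,:2].astype(np.float32))
            print(n,nm,lo,len(s),s.mean(0).round(1),np.round(r[0],1),np.round(r[1],1),round(r[2],1))
            if n=="top" and lo==9: v,u=np.where(m&(W[...,2]>lo)&(W[...,2]<20)); print(u.min(),u.max(),v.min(),v.max())
E
```

```text
top A 9 80 [392.2 336.   12.9] [393.2 337.7] [29.8 34. ] 66.0
116 130 268 287
top A 11 65 [391.7 335.9  13.6] [393.7 334.7] [14.6 33.9] 47.4
top B 9 82 [385.8 261.3  12.9] [387.9 261.2] [15.2 34.8] 88.5
154 162 274 291
top B 11 66 [385.1 261.5  13.7] [388.  261.1] [14. 35.] 86.7
scene A 9 54 [393.2 339.   13.7] [388.5 338.3] [46.6 36.9] 0.1
scene A 11 40 [393.3 338.6  15.1] [391.2 337.3] [18.8 45.7] 38.1
scene B 9 48 [385.1 262.6  13.3] [379.6 257.8] [39.3 39.3] 52.2
scene B 11 35 [387.7 263.7  14.6] [390.4 262.5] [22.9 28. ] 63.1
```

Request:
apply_moves(deltas=[{"x": 0, "y": 0.0004, "z": 0, "turn": 0}, {"x": 0, "y": 0.0004, "z": 0.003, "turn": 0}, {"x": 0, "y": 0.0004, "z": 0.006, "turn": 0}, {"x": 0, "y": 0.0004, "z": 0.009, "turn": 0}, {"x": 0, "y": 0.0004, "z": 0.011, "turn": 0}], fingers=0.032)

```text
time_s: 20.23
ee_pos: [0.3851, 0.2602, 0.0101]
tcp_rot: [3.126, 0.31, -0.001]
ft_force: [-0.4, 0.4, -0.5]
grip_width: 0.0321
```

Request:
apply_moves(deltas=[{"x": 0, "y": 0, "z": 0.002, "turn": 0}, {"x": 0, "y": 0, "z": 0.004, "turn": 0}, {"x": 0, "y": 0, "z": 0.004, "turn": 0}])

```text
time_s: 20.6
ee_pos: [0.3852, 0.2603, 0.0063]
tcp_rot: [3.126, 0.31, -0.001]
ft_force: [-0.3, 0.2, 0.1]
grip_width: 0.0317
```

```bash
python3 p.py 385.7 261.0 6 11; python3 - <<'E'
from h import *
c=cap("scene");crop(c,340,130,400,180,12,"pics/q5.png",1.2)
E
```

```text
t 20.60 pos [385.2 260.3   6.3] yaw 11.32 tilt 0.02 F [-0.3  0.2  0.1] w 31.7 q6 1.85
to 385.7 261.0 6.0 11.0 : x 0.0006 y -0.0006 z 0.0003 turn 0.3 rows 0.02973508852344834
```

View pics/q5.png

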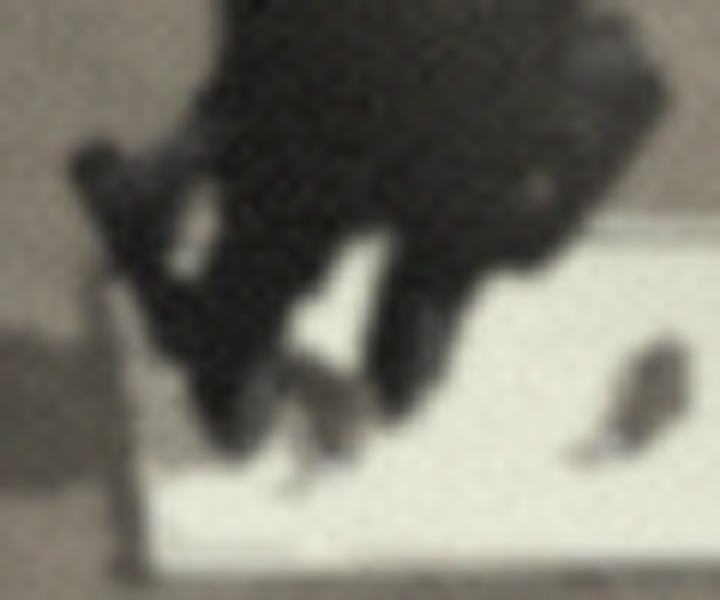

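Request:
apply_moves(deltas=[{"x": 0, "y": 0, "z": 0, "turn": 0}, {"x": 0, "y": 0, "z": 0, "turn": 0}, {"x": 0, "y": 0, "z": 0, "turn": 0}, {"x": 0, "y": 0, "z": 0, "turn": 0}], fingers=0.008)

```text
time_s: 21.15
ee_pos: [0.3856, 0.2605, 0.0067]
tcp_rot: [-3.126, -0.31, -0.001]
ft_force: [-0.6, 0.1, 2.9]
grip_width: 0.0099
```

```bash
python3 p.py 385.7 261.0 6 11; python3 - <<'E'
from h import *
c=cap("scene");crop(c,340,130,400,180,12,"pics/q6.png",1.2)
E
```

```text
t 21.15 pos [385.6 260.5   6.7] yaw 11.31 tilt 0.04 F [-0.6  0.1  2.9] w 9.9 q6 1.85
to 385.7 261.0 6.0 11.0 : x 0.0002 y -0.0004 z 0.0007 turn 0.3 rows 0.029302146622707706
```

View pics/q6.png

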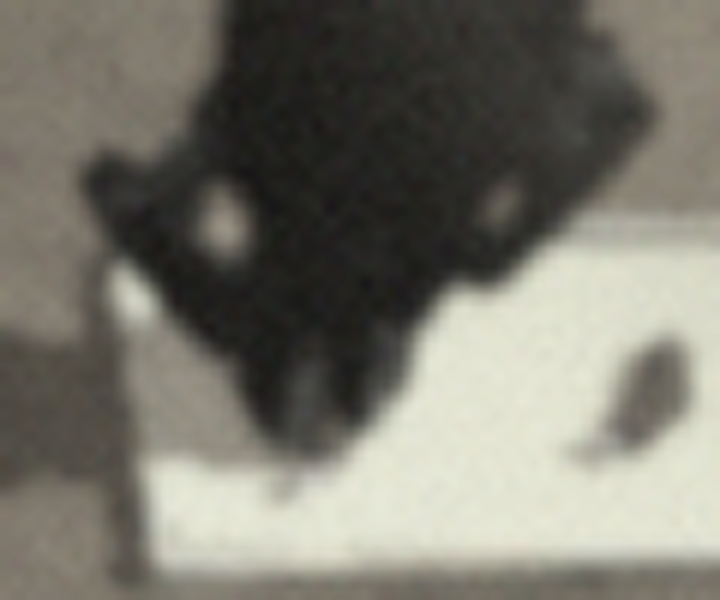

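Request:
apply_moves(deltas=[{"x": 0, "y": 0, "z": -0.015, "turn": 0}, {"x": 0, "y": 0, "z": -0.045, "turn": 0}, {"x": 0, "y": 0, "z": -0.09, "turn": 0}, {"x": 0, "y": 0, "z": -0.13, "turn": 0}, {"x": 0, "y": 0, "z": -0.145, "turn": 0}])

```text
time_s: 21.82
ee_pos: [0.3866, 0.2609, 0.1549]
tcp_rot: [-3.124, -0.31, -0.008]
ft_force: [0.6, 1.0, -0.7]
grip_width: 0.0101
```

```bash
python3 p.py 404.9 -301.7 130 25.5; python3 - <<'E'
from h import *
c=cap("scene");crop(c,320,50,440,180,5,"pics/q7.png",1.2)
E
```

```text
t 21.82 pos [386.6 260.9 154.9] yaw 11.32 tilt 0.31 F [ 0.6  1.  -0.7] w 10.1 q6 1.85
to 404.9 -301.7 130.0 25.5 : x -0.0926 y 0.5553 z 0.0237 turn -14.2 rows 9.01564477779765
```

View pics/q7.png

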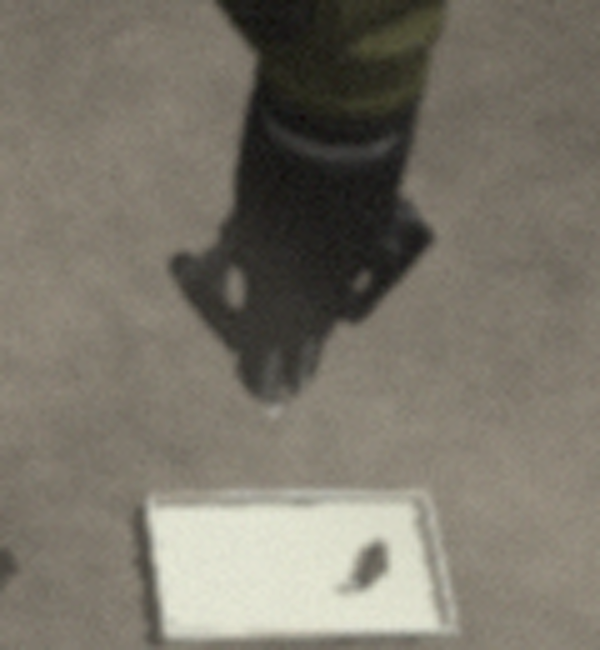

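Request:
apply_moves(deltas=[{"x": -0.006, "y": 0.04, "z": 0, "turn": -2}, {"x": -0.016, "y": 0.1, "z": 0, "turn": -5}, {"x": -0.026, "y": 0.16, "z": 0, "turn": -8}, {"x": -0.036, "y": 0.22, "z": 0, "turn": -11}, {"x": -0.046, "y": 0.28, "z": 0, "turn": -14}])

```text
time_s: 22.5
ee_pos: [0.3939, -0.0249, 0.1498]
tcp_rot: [-3.064, -0.691, 0.003]
ft_force: [0.8, -0.8, -0.6]
grip_width: 0.0098
```

```bash
python3 p.py 404.9 -301.7 130 25.5
```

```text
t 22.50 pos [393.9 -24.9 149.8] yaw 25.44 tilt 0.12 F [ 0.8 -0.8 -0.6] w 9.8 q6 0.93
to 404.9 -301.7 130.0 25.5 : x -0.1089 y 0.2547 z 0.0196 turn -0.1 rows 4.443193416710521
```

Request:
apply_moves(deltas=[{"x": -0.024, "y": 0.057, "z": 0, "turn": 0}, {"x": -0.048, "y": 0.114, "z": 0, "turn": 0}, {"x": -0.073, "y": 0.17, "z": 0, "turn": 0}, {"x": -0.096, "y": 0.224, "z": 0.008, "turn": 0}, {"x": -0.109, "y": 0.2547, "z": 0.016, "turn": 0}])

```text
time_s: 23.12
ee_pos: [0.4043, -0.3021, 0.1333]
tcp_rot: [-3.064, -0.684, 0.003]
ft_force: [-0.0, 0.8, 0.2]
grip_width: 0.0102
```

Request:
apply_moves(deltas=[{"x": 0, "y": 0, "z": 0.01, "turn": 0}, {"x": 0, "y": 0, "z": 0.025, "turn": 0}, {"x": 0, "y": 0, "z": 0.035, "turn": 0}, {"x": 0, "y": 0, "z": 0.035, "turn": 0}, {"x": 0, "y": 0, "z": 0.035, "turn": 0}])

```text
time_s: 23.75
ee_pos: [0.4059, -0.2997, 0.1008]
tcp_rot: [3.064, 0.69, 0.001]
ft_force: [0.0, 0.0, -0.5]
grip_width: 0.01
```

```bash
python3 p.py 404.9 -301.7 60 25.5;python3 - <<'E'
from h import *
c=cap("scene");crop(c,100,100,200,210,6,"pics/r1.png",1.4)
c=cap("top");crop(c,390,240,490,340,6,"pics/r2.png",1.4)
E
```

```text
t 23.75 pos [ 405.9 -299.7  100.8] yaw 25.37 tilt 0.04 F [ 0.   0.  -0.5] w 10.0 q6 0.39
to 404.9 -301.7 60.0 25.5 : x -0.0018 y 0.0013 z 0.0408 turn -0.1 rows 0.6539887583516211
```

View pics/r1.png

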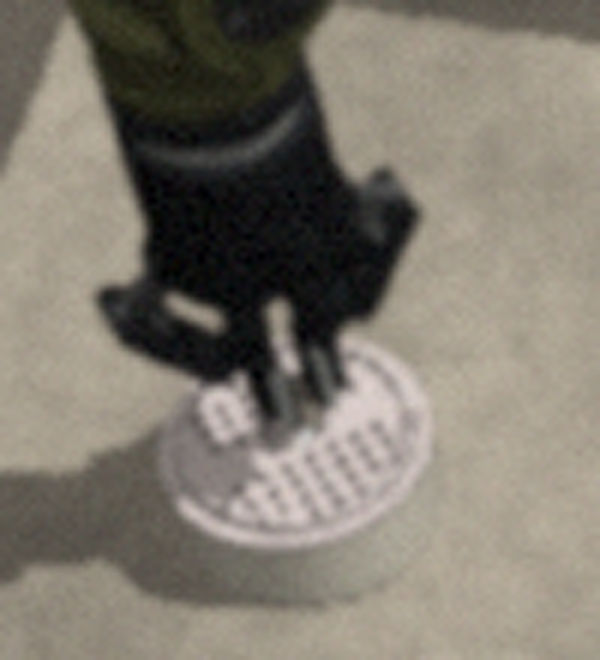

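View pics/r2.png

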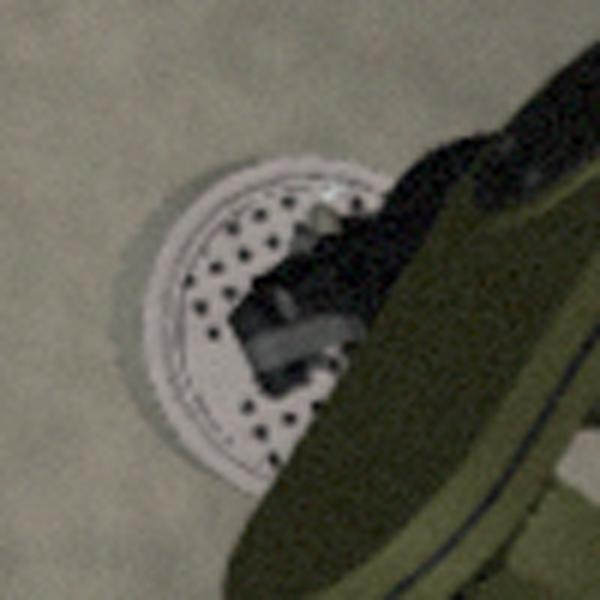

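Request:
apply_moves(deltas=[{"x": -0.001, "y": 0.001, "z": 0.012, "turn": 0}, {"x": -0.002, "y": 0.0013, "z": 0.025, "turn": 0}, {"x": -0.002, "y": 0.0013, "z": 0.035, "turn": 0}, {"x": -0.002, "y": 0.0013, "z": 0.0395, "turn": 0}, {"x": -0.002, "y": 0.0013, "z": 0.0395, "turn": 0}])

```text
time_s: 24.48
ee_pos: [0.404, -0.3019, 0.0603]
tcp_rot: [-3.064, -0.688, 0.001]
ft_force: [-0.3, 0.4, 0.5]
grip_width: 0.0106
```

Request:
apply_moves(deltas=[{"x": 0, "y": 0, "z": 0.0, "turn": 0}, {"x": 0, "y": 0, "z": 0, "turn": 0}, {"x": 0, "y": 0, "z": 0, "turn": 0}])

```text
time_s: 24.85
ee_pos: [0.4045, -0.3023, 0.0613]
tcp_rot: [3.065, 0.688, 0.001]
ft_force: [-0.6, -0.6, -0.8]
grip_width: 0.0102
```

```bash
python3 p.py 404.9 -301.7 52 25.5
```

```text
t 24.85 pos [ 404.5 -302.3   61.3] yaw 25.32 tilt 0.04 F [-0.6 -0.6 -0.8] w 10.2 q6 0.38
to 404.9 -301.7 52.0 25.5 : x 0.0006 y -0.0004 z 0.0093 turn -0.2 rows 0.14930040796829255
```

Request:
apply_moves(deltas=[{"x": 0.0006, "y": -0.0004, "z": 0.003, "turn": 0}, {"x": 0.0006, "y": -0.0004, "z": 0.0055, "turn": 0}, {"x": 0.0006, "y": -0.0004, "z": 0.0075, "turn": 0}, {"x": 0.0006, "y": -0.0004, "z": 0.0085, "turn": 0}, {"x": 0.0006, "y": -0.0004, "z": 0.0085, "turn": 0}])

```text
time_s: 25.48
ee_pos: [0.4046, -0.3015, 0.0523]
tcp_rot: [-3.065, -0.688, 0.0]
ft_force: [0.2, -0.6, 0.4]
grip_width: 0.0102
```

Request:
apply_moves(deltas=[{"x": 0, "y": 0, "z": 0, "turn": 0}, {"x": 0, "y": 0, "z": 0.0005, "turn": 0}, {"x": 0, "y": 0, "z": 0.0005, "turn": 0}])

```text
time_s: 25.85
ee_pos: [0.4047, -0.3015, 0.0519]
tcp_rot: [3.065, 0.688, 0.0]
ft_force: [0.2, -0.1, -0.5]
grip_width: 0.0097
```

```bash
python3 p.py 404.9 -301.7 52 25.5
```

```text
t 25.85 pos [ 404.7 -301.5   51.9] yaw 25.32 tilt 0.00 F [ 0.2 -0.1 -0.5] w 9.7 q6 0.38
to 404.9 -301.7 52.0 25.5 : x 0.0002 y 0.0003 z -0.0001 turn -0.2 rows 0.017169947395883296
```

Request:
apply_moves(deltas=[{"x": 0, "y": 0, "z": 0.0005, "turn": 0}, {"x": 0, "y": 0, "z": 0.0005, "turn": 0}, {"x": 0, "y": 0, "z": 0.0005, "turn": 0}])

```text
time_s: 26.22
ee_pos: [0.4047, -0.3016, 0.0517]
tcp_rot: [3.065, 0.688, 0.0]
ft_force: [-1.7, 2.3, 3.7]
grip_width: 0.01
```

```bash
python3 p.py
```

```text
t 26.23 pos [ 404.7 -301.6   51.7] yaw 25.32 tilt 0.00 F [-1.7  2.3  3.7] w 10.0 q6 0.38
```

Contact at the predicted height. Open gently and lift.

Request:
apply_moves(deltas=[{"x": 0, "y": 0, "z": 0, "turn": 0}, {"x": 0, "y": 0, "z": 0, "turn": 0}, {"x": 0, "y": 0, "z": 0, "turn": 0}], fingers=0.022)

```text
time_s: 26.6
ee_pos: [0.4046, -0.3014, 0.0512]
tcp_rot: [-3.065, -0.688, 0.0]
ft_force: [0.1, -0.5, -0.3]
grip_width: 0.0222
```

Request:
apply_moves(deltas=[{"x": 0, "y": 0, "z": -0.01, "turn": 0}, {"x": 0, "y": 0, "z": -0.03, "turn": 0}, {"x": 0, "y": 0, "z": -0.07, "turn": 0}, {"x": 0, "y": 0, "z": -0.11, "turn": 0}])

```text
time_s: 27.1
ee_pos: [0.4046, -0.3014, 0.163]
tcp_rot: [3.065, 0.688, 0.0]
ft_force: [0.4, -0.9, 0.4]
grip_width: 0.0219
```

```bash
python3 p.py 391.5 335.5 130 148;python3 - <<'E'
from h import *
c=cap("scene");crop(c,100,100,200,210,6,"pics/r3.png",1.4)
E
```

```text
t 27.10 pos [ 404.6 -301.4  163. ] yaw 25.32 tilt 0.01 F [ 0.4 -0.9  0.4] w 21.9 q6 0.38
to 391.5 335.5 130.0 148.0 : x 0.2605 y -0.5814 z 0.0330 turn -122.7 rows 11.465760949783446
```

View pics/r3.png

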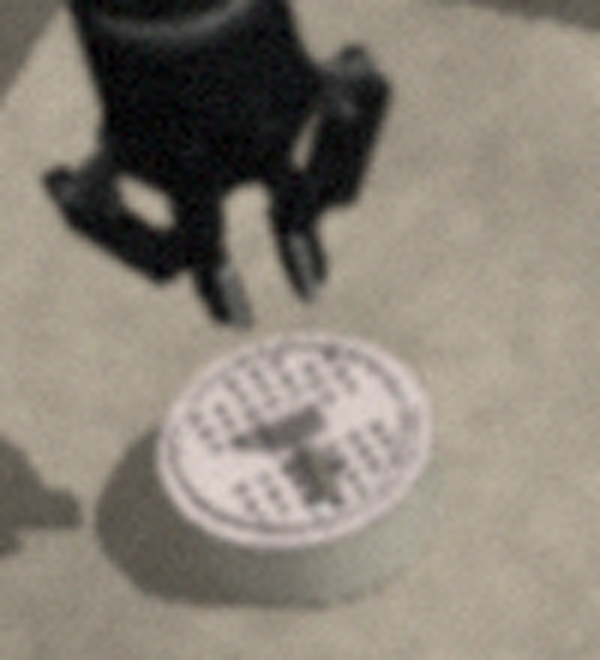

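Request:
apply_moves(deltas=[{"x": 0.025, "y": -0.056, "z": 0, "turn": -10.5}, {"x": 0.05, "y": -0.112, "z": 0, "turn": -21}, {"x": 0.075, "y": -0.168, "z": 0, "turn": -31.5}, {"x": 0.1, "y": -0.224, "z": 0, "turn": -42}, {"x": 0.125, "y": -0.28, "z": 0, "turn": -52.5}], fingers=0.032)

```text
time_s: 27.78
ee_pos: [0.3978, 0.0068, 0.1624]
tcp_rot: [2.438, 1.979, 0.003]
ft_force: [1.1, -0.4, -0.3]
grip_width: 0.032
```

```bash
python3 p.py 392 335.3 130 148
```

```text
t 27.77 pos [397.8   6.8 162.4] yaw 78.12 tilt 0.14 F [ 1.1 -0.4 -0.3] w 32.0 q6 0.09
to 392.0 335.3 130.0 148.0 : x 0.3203 y -0.0734 z 0.0323 turn -69.9 rows 6.53040986198462
```

Request:
apply_moves(deltas=[{"x": 0.053, "y": -0.012, "z": 0, "turn": -10.6}, {"x": 0.106, "y": -0.024, "z": 0, "turn": -21.2}, {"x": 0.16, "y": -0.037, "z": 0.01, "turn": -31.8}, {"x": 0.213, "y": -0.049, "z": 0.02, "turn": -42.4}, {"x": 0.267, "y": -0.061, "z": 0.03, "turn": -53}])

```text
time_s: 28.4
ee_pos: [0.3946, 0.281, 0.1321]
tcp_rot: [1.297, 2.86, 0.002]
ft_force: [1.5, 0.4, -0.2]
grip_width: 0.0319
```

```bash
python3 p.py 392 335.3 100 148; python3 - <<'E'
from h import *
c=cap("top");np.savez("top5.npz",**c);crop(c,405,258,480,330,8,"pics/t5.png",1.5)
E
```

```text
t 28.40 pos [394.6 281.  132.1] yaw 131.20 tilt 0.12 F [ 1.5  0.4 -0.2] w 31.9 q6 -0.21
to 392.0 335.3 100.0 148.0 : x 0.0426 y 0.0337 z 0.0321 turn -16.8 rows 1.5702596058503875
```

View pics/t5.png

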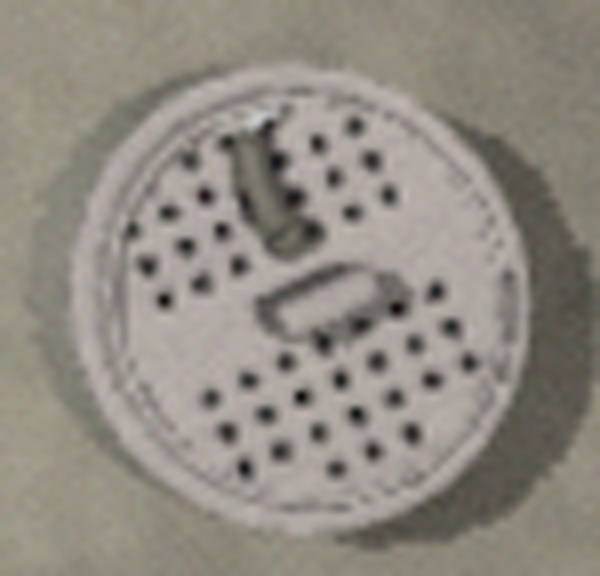

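```bash
python3 - <<'E'
from h import *
c=dict(np.load("top5.npz"))
ctr=np.array([380.0,-312.8])
for nm,x,y,z in(("hook",285,110,.053),("hookL",250,112,.053),("butt",300,250,.055),("tail",290,245,.058),("tabc",332,302,.071)):
    p=pix2w(c,405+(x+.5)/8-.5,258+(y+.5)/8-.5,z)[:2]*1e3; print(nm,p,np.linalg.norm(p-ctr))
W=cloud(c)*1e3; w=W[258:330,405:480].reshape(-1,3)
s=w[(w[:,2]>56)&(w[:,2]<64)]; a=np.radians(25.3); u=np.array([np.cos(a),np.sin(a)])
q=s[:,:2]-ctr; l=q@u; k=(l>8); print(k.sum(),"along",l[k].min(),l[k].max(),"mean z",s[k,2].mean(), "across",(q@np.array([-u[1],u[0]]))[k].min(),(q@np.array([-u[1],u[0]]))[k].max(), s[k].mean(0))
E
```

```text
hook [ 426.3077297  -308.78063284] 46.48183668770276
hookL [ 425.5701531  -299.96567815] 47.34298966783113
butt [ 391.91455228 -311.43195536] 11.99283544958253
tail [ 393.17560321 -307.8981257 ] 14.057912068648383
tabc [ 380.15758264 -313.51403105] 0.7312131187463244
86 along 8.504093059890284 49.6504155415475 mean z 58.532564473121646 across -48.54920934701074 49.052235258876216 [ 405.85255455 -302.67259915   58.53256447]
```

Request:
apply_moves(deltas=[{"x": 0.02, "y": 0.016, "z": 0.01, "turn": -8.5}, {"x": 0.036, "y": 0.028, "z": 0.03, "turn": -16.8}, {"x": 0.0426, "y": 0.0337, "z": 0.05, "turn": -16.8}, {"x": 0.0426, "y": 0.0337, "z": 0.07, "turn": -16.8}, {"x": 0.0426, "y": 0.0337, "z": 0.085, "turn": -16.8}])

```text
time_s: 29.08
ee_pos: [0.3922, 0.3332, 0.0459]
tcp_rot: [-0.876, -3.017, 0.0]
ft_force: [-0.0, -1.0, 0.1]
grip_width: 0.0321
```

Request:
apply_moves(deltas=[{"x": 0, "y": 0, "z": 0.01, "turn": 0}, {"x": 0, "y": 0, "z": 0.02, "turn": 0}, {"x": 0, "y": 0, "z": 0.023, "turn": 0}, {"x": 0, "y": 0, "z": 0.023, "turn": 0}, {"x": 0, "y": 0, "z": 0.023, "turn": 0}])

```text
time_s: 29.7
ee_pos: [0.3927, 0.3334, 0.024]
tcp_rot: [0.876, 3.016, 0.001]
ft_force: [0.7, -0.1, -0.1]
grip_width: 0.0319
```

```bash
python3 p.py 392 335.3 6.5 148; python3 - <<'E'
from h import *
c=cap("scene");crop(c,360,120,430,180,10,"pics/u1.png",1.2)
c=cap("top");crop(c,94,252,188,316,8,"pics/u2.png",1.3)
E
```

```text
t 29.70 pos [392.7 333.4  24. ] yaw 147.62 tilt 0.06 F [ 0.7 -0.1 -0.1] w 31.9 q6 -0.41
to 392.0 335.3 6.5 148.0 : x 0.0016 y 0.0012 z 0.0175 turn -0.4 rows 0.28139696539990633
```

View pics/u1.png

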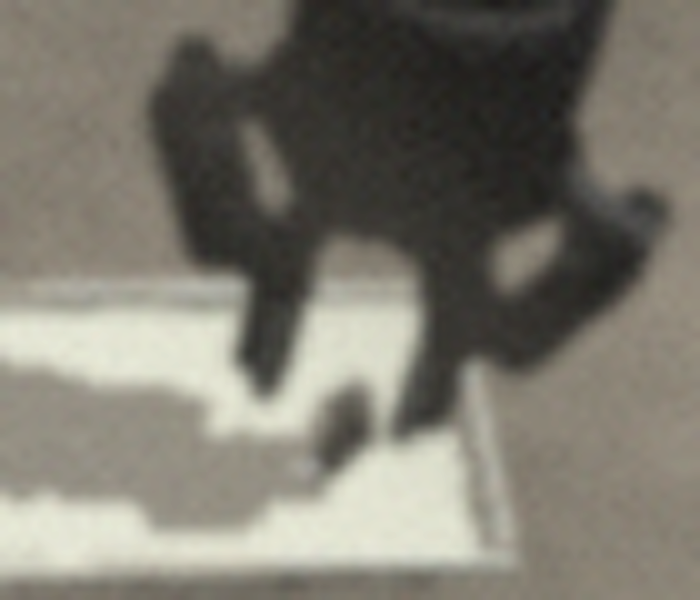

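View pics/u2.png

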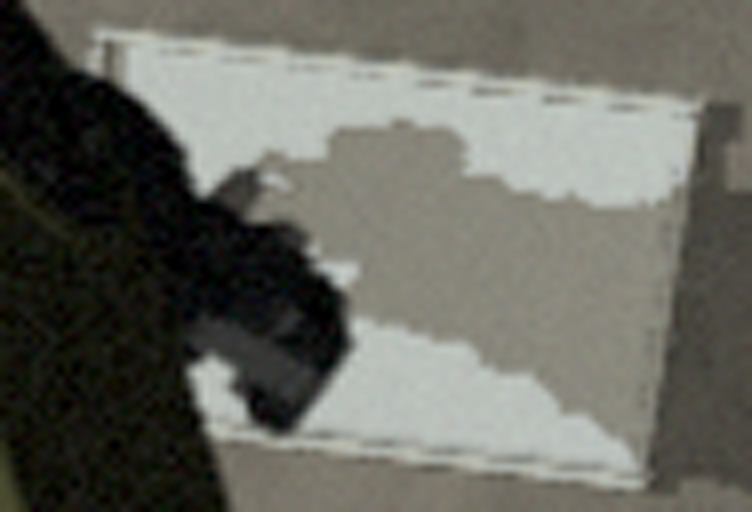

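Request:
apply_moves(deltas=[{"x": 0.001, "y": 0.0005, "z": 0.0, "turn": 0}, {"x": 0.001, "y": 0.0005, "z": 0.003, "turn": 0}, {"x": 0.001, "y": 0.0005, "z": 0.007, "turn": 0}, {"x": 0.001, "y": 0.0005, "z": 0.01, "turn": 0}, {"x": 0.001, "y": 0.0005, "z": 0.012, "turn": 0}], fingers=0.026)

```text
time_s: 30.42
ee_pos: [0.3915, 0.334, 0.011]
tcp_rot: [-0.876, -3.017, 0.001]
ft_force: [-0.9, -0.5, -0.5]
grip_width: 0.026
```

Request:
apply_moves(deltas=[{"x": 0, "y": 0, "z": 0.002, "turn": 0}, {"x": 0, "y": 0, "z": 0.004, "turn": 0}, {"x": 0, "y": 0, "z": 0.0055, "turn": 0}, {"x": 0, "y": 0, "z": 0.0055, "turn": 0}])

```text
time_s: 30.92
ee_pos: [0.3916, 0.3341, 0.0058]
tcp_rot: [-0.876, -3.017, 0.0]
ft_force: [-0.2, -0.2, -0.2]
grip_width: 0.0263
```

```bash
python3 p.py 392 335.3 6.5 148; python3 - <<'E'
from h import *
c=cap("scene");crop(c,360,120,430,180,10,"pics/u3.png",1.2)
E
```

```text
t 30.93 pos [391.6 334.1   5.8] yaw 147.62 tilt 0.02 F [-0.2 -0.2 -0.2] w 26.3 q6 -0.40
to 392.0 335.3 6.5 148.0 : x 0.0004 y 0.0012 z -0.0007 turn -0.4 rows 0.035660046963775234
```

View pics/u3.png

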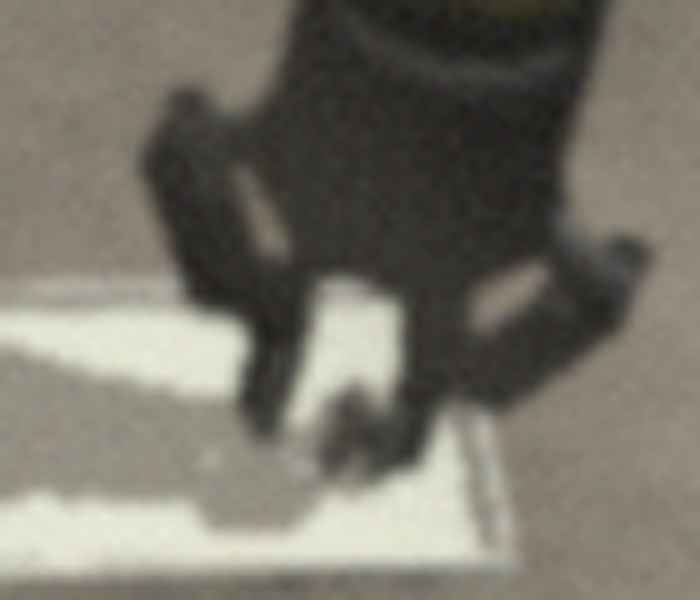

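Request:
apply_moves(deltas=[{"x": 0.0005, "y": 0.002, "z": -0.0005, "turn": 0}, {"x": 0.0005, "y": 0.002, "z": -0.0005, "turn": 0}, {"x": 0.0005, "y": 0.002, "z": -0.0005, "turn": 0}])

```text
time_s: 31.35
ee_pos: [0.3924, 0.3361, 0.0065]
tcp_rot: [0.876, 3.017, 0.0]
ft_force: [0.2, -1.0, 0.1]
grip_width: 0.026
```

Request:
apply_moves(deltas=[{"x": 0, "y": 0, "z": 0, "turn": 0}, {"x": 0, "y": 0, "z": 0, "turn": 0}, {"x": 0, "y": 0, "z": 0, "turn": 0}, {"x": 0, "y": 0, "z": 0, "turn": 0}], fingers=0.008)

```text
time_s: 31.85
ee_pos: [0.3926, 0.3363, 0.0067]
tcp_rot: [0.876, 3.017, 0.001]
ft_force: [-0.1, 1.3, 0.8]
grip_width: 0.01
```

```bash
python3 p.py
```

```text
t 31.85 pos [392.6 336.3   6.7] yaw 147.62 tilt 0.04 F [-0.1  1.3  0.8] w 10.0 q6 -0.40
```

Request:
apply_moves(deltas=[{"x": 0, "y": 0, "z": -0.015, "turn": 0}, {"x": 0, "y": 0, "z": -0.045, "turn": 0}, {"x": 0, "y": 0, "z": -0.09, "turn": 0}, {"x": 0, "y": 0, "z": -0.13, "turn": 0}, {"x": 0, "y": 0, "z": -0.145, "turn": 0}])

```text
time_s: 32.48
ee_pos: [0.3936, 0.3369, 0.1551]
tcp_rot: [0.875, 3.014, 0.007]
ft_force: [0.2, 0.2, 1.3]
grip_width: 0.0104
```

```bash
python3 p.py 356.6 -324.7 150 25.5; python3 - <<'E'
from h import *
c=cap("scene");crop(c,340,60,440,190,5,"pics/u4.png",1.2)
E
```

```text
t 32.48 pos [393.6 336.9 155.1] yaw 147.62 tilt 0.32 F [0.2 0.2 1.3] w 10.4 q6 -0.40
to 356.6 -324.7 150.0 25.5 : x -0.3231 y -0.5785 z 0.0030 turn 122.1 rows 11.41272378970633
```

View pics/u4.png

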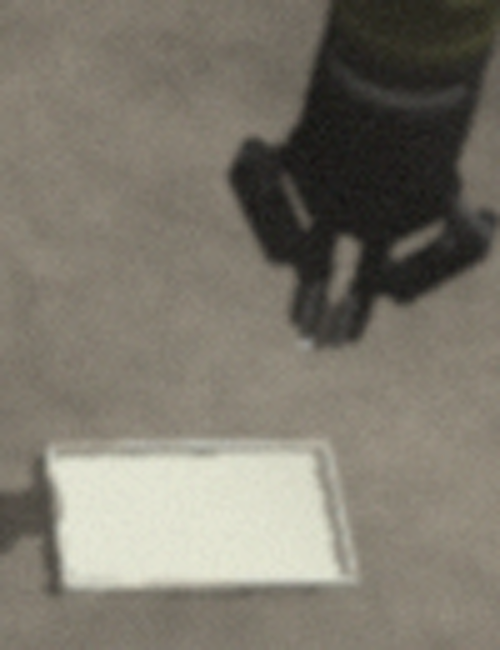

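Request:
apply_moves(deltas=[{"x": -0.022, "y": -0.04, "z": 0, "turn": 8}, {"x": -0.047, "y": -0.09, "z": 0, "turn": 18}, {"x": -0.072, "y": -0.145, "z": 0, "turn": 28}, {"x": -0.1, "y": -0.2, "z": 0, "turn": 38}, {"x": -0.127, "y": -0.255, "z": 0, "turn": 48}])

```text
time_s: 33.15
ee_pos: [0.3615, 0.0511, 0.1497]
tcp_rot: [-2.032, -2.394, 0.003]
ft_force: [1.5, -0.9, -0.2]
grip_width: 0.0097
```

```bash
python3 p.py 356.6 -324.7 150 25.5
```

```text
t 33.15 pos [361.5  51.1 149.7] yaw 99.35 tilt 0.14 F [ 1.5 -0.9 -0.2] w 9.7 q6 -0.17
to 356.6 -324.7 150.0 25.5 : x -0.3700 y -0.0658 z -0.0002 turn 73.8 rows 6.901599146837817
```

Request:
apply_moves(deltas=[{"x": -0.053, "y": -0.006, "z": 0, "turn": 10.5}, {"x": -0.106, "y": -0.013, "z": 0, "turn": 21}, {"x": -0.159, "y": -0.022, "z": 0, "turn": 31.5}, {"x": -0.212, "y": -0.032, "z": 0, "turn": 42}, {"x": -0.265, "y": -0.044, "z": 0, "turn": 52.5}])

```text
time_s: 33.78
ee_pos: [0.3627, -0.2171, 0.1497]
tcp_rot: [-2.882, -1.245, 0.002]
ft_force: [0.6, 0.4, 0.1]
grip_width: 0.0098
```

```bash
python3 p.py 356.6 -324.7 110 25.5
```

```text
t 33.77 pos [ 362.7 -217.1  149.7] yaw 46.74 tilt 0.15 F [0.6 0.4 0.1] w 9.8 q6 0.09
to 356.6 -324.7 110.0 25.5 : x -0.0825 y 0.0694 z 0.0395 turn 21.2 rows 1.9850389291360726
```

Request:
apply_moves(deltas=[{"x": -0.035, "y": 0.029, "z": 0.005, "turn": 9}, {"x": -0.063, "y": 0.053, "z": 0.015, "turn": 17}, {"x": -0.0825, "y": 0.0694, "z": 0.028, "turn": 21.2}, {"x": -0.0825, "y": 0.0694, "z": 0.04, "turn": 21.2}, {"x": -0.0825, "y": 0.0694, "z": 0.045, "turn": 21.2}])

```text
time_s: 34.4
ee_pos: [0.3576, -0.3219, 0.1041]
tcp_rot: [-3.057, -0.705, 0.003]
ft_force: [-0.2, -0.4, -0.6]
grip_width: 0.0098
```

Request:
apply_moves(deltas=[{"x": 0, "y": 0, "z": 0, "turn": 0}, {"x": 0, "y": 0, "z": 0, "turn": 0}, {"x": 0, "y": 0, "z": 0, "turn": 0}, {"x": 0, "y": 0, "z": 0, "turn": 0}])

```text
time_s: 34.9
ee_pos: [0.3589, -0.3236, 0.1069]
tcp_rot: [3.061, 0.705, 0.001]
ft_force: [0.7, -0.2, -0.8]
grip_width: 0.0103
```

```bash
python3 p.py 356.6 -324.7 62 25.5
```

```text
t 34.90 pos [ 358.9 -323.6  106.9] yaw 25.94 tilt 0.05 F [ 0.7 -0.2 -0.8] w 10.3 q6 0.27
to 356.6 -324.7 62.0 25.5 : x -0.0026 y -0.0001 z 0.0449 turn 0.4 rows 0.719823390554041
```

Request:
apply_moves(deltas=[{"x": -0.001, "y": 0, "z": 0.012, "turn": 0}, {"x": -0.002, "y": 0, "z": 0.025, "turn": 0}, {"x": -0.0026, "y": 0, "z": 0.036, "turn": 0}, {"x": -0.0026, "y": 0, "z": 0.043, "turn": 0.4}, {"x": -0.0026, "y": 0, "z": 0.045, "turn": 0.4}])

```text
time_s: 35.52
ee_pos: [0.356, -0.3244, 0.0606]
tcp_rot: [-3.063, -0.693, 0.001]
ft_force: [-0.6, 0.2, -0.4]
grip_width: 0.0104
```

Request:
apply_moves(deltas=[{"x": 0, "y": 0, "z": 0, "turn": 0}, {"x": 0, "y": 0, "z": 0, "turn": 0}, {"x": 0, "y": 0, "z": 0, "turn": 0}])

```text
time_s: 35.9
ee_pos: [0.3566, -0.325, 0.0619]
tcp_rot: [3.063, 0.694, 0.001]
ft_force: [-0.1, -0.3, -0.0]
grip_width: 0.0102
```

```bash
python3 p.py 356.6 -324.7 52 25.5;python3 - <<'E'
from h import *
c=cap("scene");crop(c,100,110,200,210,6,"pics/v1.png",1.4)
E
```

```text
t 35.90 pos [ 356.6 -325.    61.9] yaw 25.52 tilt 0.05 F [-0.1 -0.3 -0. ] w 10.2 q6 0.27
to 356.6 -324.7 52.0 25.5 : x 0.0001 y -0.0002 z 0.0099 turn 0.0 rows 0.15822201272382713
```

View pics/v1.png

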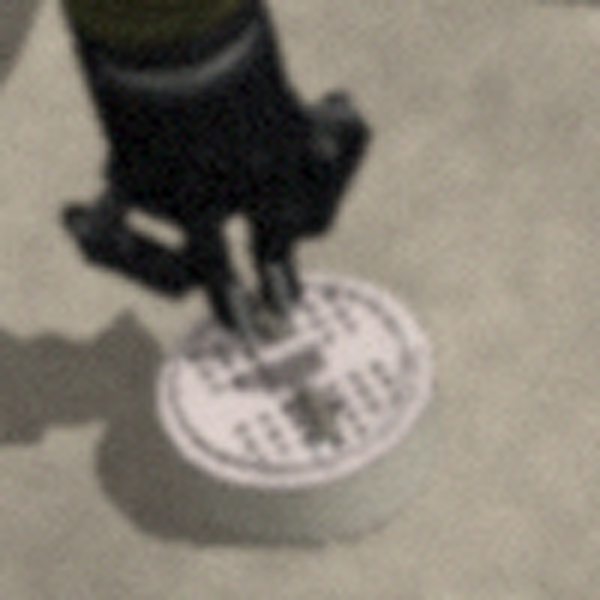

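Request:
apply_moves(deltas=[{"x": 0, "y": 0, "z": 0.003, "turn": 0}, {"x": 0, "y": 0, "z": 0.006, "turn": 0}, {"x": 0, "y": 0, "z": 0.008, "turn": 0}, {"x": 0, "y": 0, "z": 0.009, "turn": 0}, {"x": 0, "y": 0, "z": 0.0095, "turn": 0}])

```text
time_s: 36.58
ee_pos: [0.3563, -0.3247, 0.0518]
tcp_rot: [-3.064, -0.694, 0.0]
ft_force: [0.6, 0.4, 0.2]
grip_width: 0.0099
```

Request:
apply_moves(deltas=[{"x": 0, "y": 0, "z": 0.0003, "turn": 0}, {"x": 0, "y": 0, "z": 0.0003, "turn": 0}, {"x": 0, "y": 0, "z": 0.0003, "turn": 0}])

```text
time_s: 36.95
ee_pos: [0.3563, -0.3248, 0.0517]
tcp_rot: [3.064, 0.694, 0.0]
ft_force: [-0.5, -0.8, -0.2]
grip_width: 0.0104
```

```bash
python3 p.py
```

```text
t 36.95 pos [ 356.3 -324.8   51.7] yaw 25.52 tilt 0.01 F [-0.5 -0.8 -0.2] w 10.4 q6 0.27
```

Request:
apply_moves(deltas=[{"x": 0, "y": 0, "z": 0.0005, "turn": 0}, {"x": 0, "y": 0, "z": 0.0005, "turn": 0}, {"x": 0, "y": 0, "z": 0.0005, "turn": 0}])

```text
time_s: 37.33
ee_pos: [0.3564, -0.3248, 0.0516]
tcp_rot: [3.064, 0.694, 0.0]
ft_force: [-2.1, 2.3, 4.5]
grip_width: 0.01
```

```bash
python3 p.py
```

```text
t 37.33 pos [ 356.4 -324.8   51.6] yaw 25.52 tilt 0.00 F [-2.1  2.3  4.5] w 10.0 q6 0.27
```

Contact (4.5 N). Release, lift, move toward the lid.

Request:
apply_moves(deltas=[{"x": 0, "y": 0, "z": 0, "turn": 0}, {"x": 0, "y": 0, "z": 0, "turn": 0}, {"x": 0, "y": 0, "z": 0, "turn": 0}], fingers=0.022)

```text
time_s: 37.7
ee_pos: [0.3562, -0.3246, 0.0508]
tcp_rot: [-3.064, -0.694, 0.0]
ft_force: [-0.1, -0.3, -0.2]
grip_width: 0.0221
```

Request:
apply_moves(deltas=[{"x": 0, "y": 0, "z": -0.01, "turn": 0}, {"x": 0, "y": 0, "z": -0.03, "turn": 0}, {"x": 0, "y": 0, "z": -0.07, "turn": 0}, {"x": 0, "y": 0, "z": -0.11, "turn": 0}])

```text
time_s: 38.2
ee_pos: [0.3562, -0.3246, 0.1628]
tcp_rot: [3.064, 0.694, 0.0]
ft_force: [0.5, -0.0, -0.3]
grip_width: 0.0221
```

```bash
python3 p.py 501.5 10 150 25.5
```

```text
t 38.20 pos [ 356.2 -324.6  162.8] yaw 25.52 tilt 0.01 F [ 0.5 -0.  -0.3] w 22.1 q6 0.27
to 501.5 10.0 150.0 25.5 : x 0.2752 y -0.2394 z 0.0127 turn 0.0 rows 5.840154128845479
```

Request:
apply_moves(deltas=[{"x": 0.046, "y": -0.04, "z": 0, "turn": 0}, {"x": 0.092, "y": -0.08, "z": 0, "turn": 0}, {"x": 0.138, "y": -0.12, "z": 0, "turn": 0}, {"x": 0.184, "y": -0.16, "z": 0, "turn": 0}, {"x": 0.23, "y": -0.2, "z": 0.005, "turn": 0}], fingers=0.05)

```text
time_s: 38.83
ee_pos: [0.4789, -0.0434, 0.1577]
tcp_rot: [3.063, 0.694, 0.004]
ft_force: [0.3, -0.6, -0.3]
grip_width: 0.0501
```

```bash
python3 p.py 501.5 10 110 25.5;  python3 - <<'E'
from h import *
c=cap("top");np.savez("top6.npz",**c);crop(c,405,258,480,330,8,"pics/t6.png",1.5)
W=cloud(c)*1e3; w=W[200:264,250:314].reshape(-1,3)
for lo,hi in((47,58),(30,38)):
    s=w[(w[:,2]>lo)&(w[:,2]<hi)]
    if len(s)>6: print(len(s),s.mean(0),cv2.minEnclosingCircle(s[:,:2].astype(np.float32)))
c=cap("scene");crop(c,100,110,200,210,6,"pics/t7.png",1.4)
E
```

```text
t 38.83 pos [478.9 -43.4 157.7] yaw 25.52 tilt 0.18 F [ 0.3 -0.6 -0.3] w 50.1 q6 0.92
to 501.5 10.0 110.0 25.5 : x 0.0433 y -0.0385 z 0.0477 turn 0.0 rows 1.2009212892796437
41 [502.00383056  16.97201108  51.64455785] ((501.63861083984375, 14.737757682800293), 10.420923233032227)
834 [503.81727055  33.49912829  33.38933306] ((501.07904052734375, 11.58983039855957), 52.60933303833008)
```

View pics/t6.png

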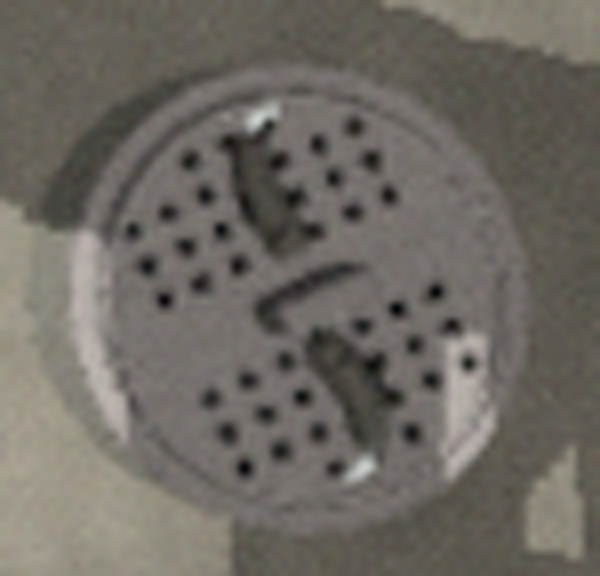

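View pics/t7.png

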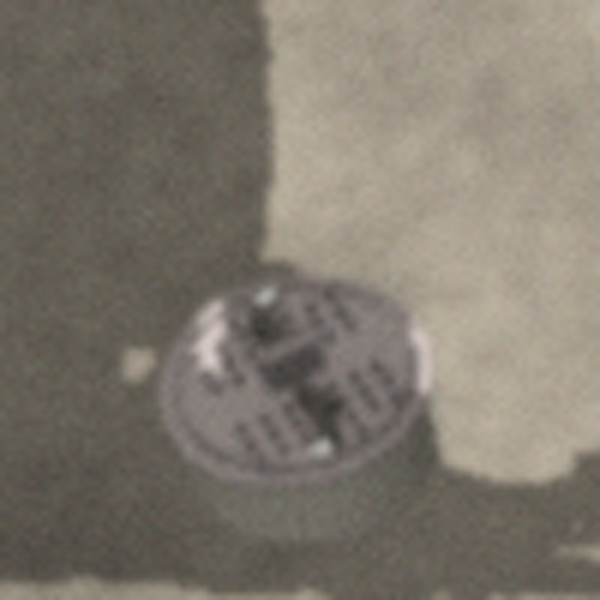

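```bash
python3 - <<'E'
from h import *
c=dict(np.load("top6.npz"))
ctr=np.array([380.0,-312.8])
for nm,x,y,z in(("hook2",360,475,.053),("hook2b",350,470,.053),("hook1",257,115,.053)):
    p=pix2w(c,405+(x+.5)/8-.5,258+(y+.5)/8-.5,z)[:2]*1e3; print(nm,p,np.linalg.norm(p-ctr))
E
```

```text
hook2 [ 337.30021285 -326.40578175] 44.81505461201689
hook2b [ 338.44986173 -323.93148559] 43.01539215116989
hook1 [ 424.87489021 -301.71913709] 46.22273568878601
```

Request:
apply_moves(deltas=[{"x": 0.02, "y": -0.018, "z": 0.01, "turn": 0}, {"x": 0.036, "y": -0.032, "z": 0.03, "turn": 0}, {"x": 0.0433, "y": -0.0385, "z": 0.05, "turn": 0}, {"x": 0.0433, "y": -0.0385, "z": 0.065, "turn": 0}, {"x": 0.0433, "y": -0.0385, "z": 0.072, "turn": 0}])

```text
time_s: 39.55
ee_pos: [0.4997, 0.0077, 0.0834]
tcp_rot: [-3.064, -0.693, 0.002]
ft_force: [-0.6, 0.5, 0.1]
grip_width: 0.05
```

Request:
apply_moves(deltas=[{"x": 0, "y": 0, "z": 0, "turn": 0}, {"x": 0, "y": 0, "z": 0, "turn": 0}, {"x": 0, "y": 0, "z": 0, "turn": 0}, {"x": 0, "y": 0, "z": 0, "turn": 0}])

```text
time_s: 40.05
ee_pos: [0.5005, 0.0081, 0.0846]
tcp_rot: [3.064, 0.694, 0.001]
ft_force: [0.4, -0.1, -0.2]
grip_width: 0.0499
```

```bash
python3 p.py 501.5 10 37.5 25.5;python3 - <<'E'
from h import *
c=cap("scene");crop(c,235,130,325,235,6,"pics/w1.png",1.4)
E
```

```text
t 40.05 pos [500.5   8.1  84.6] yaw 25.51 tilt 0.05 F [ 0.4 -0.1 -0.2] w 49.9 q6 1.03
to 501.5 10.0 37.5 25.5 : x 0.0017 y -0.0013 z 0.0471 turn 0.0 rows 0.755046776845289
```

View pics/w1.png

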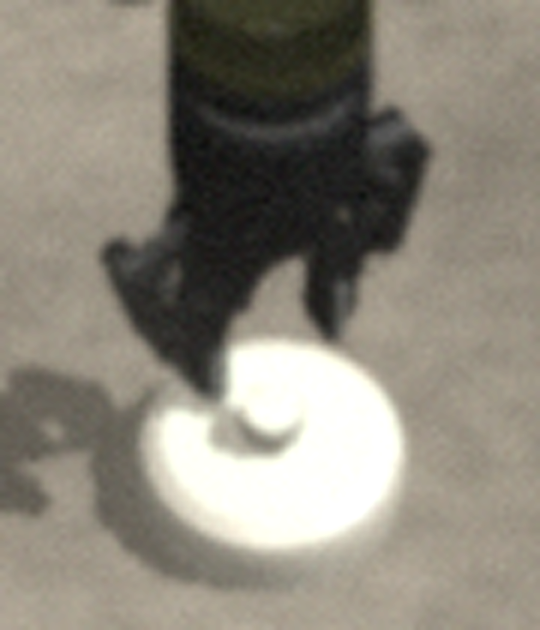

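Request:
apply_moves(deltas=[{"x": 0.0015, "y": -0.0011, "z": 0.012, "turn": 0}, {"x": 0.0015, "y": -0.0011, "z": 0.025, "turn": 0}, {"x": 0.0015, "y": -0.0011, "z": 0.036, "turn": 0}, {"x": 0.0015, "y": -0.0011, "z": 0.042, "turn": 0}, {"x": 0.0015, "y": -0.0011, "z": 0.044, "turn": 0}])

```text
time_s: 40.72
ee_pos: [0.5007, 0.0099, 0.0394]
tcp_rot: [-3.064, -0.694, 0.002]
ft_force: [-0.6, -0.5, -0.1]
grip_width: 0.05
```

Request:
apply_moves(deltas=[{"x": 0, "y": 0, "z": 0, "turn": 0}, {"x": 0, "y": 0, "z": 0, "turn": 0}, {"x": 0, "y": 0, "z": 0, "turn": 0}])

```text
time_s: 41.1
ee_pos: [0.5014, 0.0098, 0.0406]
tcp_rot: [3.064, 0.694, 0.001]
ft_force: [0.5, 0.9, 0.4]
grip_width: 0.0502
```

```bash
python3 p.py 501.5 9.7 38.5 25.5
```

```text
t 41.10 pos [501.4   9.8  40.6] yaw 25.52 tilt 0.05 F [0.5 0.9 0.4] w 50.2 q6 1.04
to 501.5 9.7 38.5 25.5 : x 0.0000 y 0.0002 z 0.0021 turn 0.0 rows 0.033224206955138065
```

Request:
apply_moves(deltas=[{"x": 0, "y": 0, "z": 0.002, "turn": 0}, {"x": 0, "y": 0, "z": 0.002, "turn": 0}, {"x": 0, "y": 0, "z": 0.002, "turn": 0}])

```text
time_s: 41.48
ee_pos: [0.501, 0.0099, 0.0381]
tcp_rot: [-3.064, -0.694, 0.0]
ft_force: [0.0, -0.2, 0.2]
grip_width: 0.05
```

Request:
apply_moves(deltas=[{"x": 0, "y": 0, "z": 0, "turn": 0}, {"x": 0, "y": 0, "z": 0, "turn": 0}, {"x": 0, "y": 0, "z": 0, "turn": 0}, {"x": 0, "y": 0, "z": 0, "turn": 0}], fingers=0.018)

```text
time_s: 41.98
ee_pos: [0.5013, 0.0099, 0.0385]
tcp_rot: [3.064, 0.694, 0.0]
ft_force: [-1.9, 0.0, 4.0]
grip_width: 0.0234
```

```bash
python3 p.py 501.5 9.7 38.5 25.5
```

```text
t 41.98 pos [501.3   9.9  38.5] yaw 25.52 tilt 0.02 F [-1.9  0.   4. ] w 23.4 q6 1.04
to 501.5 9.7 38.5 25.5 : x 0.0001 y 0.0003 z -0.0000 turn 0.0 rows 0.004760719209116793
```

Request:
apply_moves(deltas=[{"x": 0, "y": 0, "z": -0.015, "turn": 0}, {"x": 0, "y": 0, "z": -0.045, "turn": 0}, {"x": 0, "y": 0, "z": -0.085, "turn": 0}, {"x": 0, "y": 0, "z": -0.12, "turn": 0}, {"x": 0, "y": 0, "z": -0.135, "turn": 0}])

```text
time_s: 42.6
ee_pos: [0.5021, 0.0098, 0.1758]
tcp_rot: [3.063, 0.694, 0.006]
ft_force: [0.1, -0.2, -2.2]
grip_width: 0.0231
```

```bash
python3 p.py 380.5 -313.3 173 25.5
```

```text
t 42.60 pos [502.1   9.8 175.8] yaw 25.52 tilt 0.24 F [ 0.1 -0.2 -2.2] w 23.1 q6 1.04
to 380.5 -313.3 173.0 25.5 : x -0.2489 y 0.2392 z 0.0025 turn 0.0 rows 5.523304979480565
```

Request:
apply_moves(deltas=[{"x": -0.025, "y": 0.024, "z": 0, "turn": 0}, {"x": -0.065, "y": 0.062, "z": 0, "turn": 0}, {"x": -0.108, "y": 0.104, "z": 0, "turn": 0}, {"x": -0.151, "y": 0.145, "z": 0, "turn": 0}, {"x": -0.194, "y": 0.186, "z": 0, "turn": 0}])

```text
time_s: 43.22
ee_pos: [0.4046, -0.2427, 0.1721]
tcp_rot: [-3.063, -0.694, 0.001]
ft_force: [0.8, -0.4, -1.5]
grip_width: 0.0233
```

```bash
python3 p.py 380.5 -313.3 140 25.5
```

```text
t 43.23 pos [ 404.6 -242.7  172.1] yaw 25.52 tilt 0.07 F [ 0.8 -0.4 -1.5] w 23.3 q6 0.47
to 380.5 -313.3 140.0 25.5 : x -0.0522 y 0.0533 z 0.0321 turn 0.0 rows 1.299646913224354
```

Request:
apply_moves(deltas=[{"x": -0.03, "y": 0.031, "z": 0, "turn": 0}, {"x": -0.046, "y": 0.047, "z": 0.008, "turn": 0}, {"x": -0.0522, "y": 0.0533, "z": 0.018, "turn": 0}, {"x": -0.0522, "y": 0.0533, "z": 0.027, "turn": 0}, {"x": -0.0522, "y": 0.0533, "z": 0.032, "turn": 0}])

```text
time_s: 43.85
ee_pos: [0.3819, -0.3108, 0.1397]
tcp_rot: [-3.062, -0.695, 0.001]
ft_force: [0.5, 0.2, -1.8]
grip_width: 0.0236
```

Request:
apply_moves(deltas=[{"x": 0, "y": 0, "z": 0, "turn": 0}, {"x": 0, "y": 0, "z": 0, "turn": 0}, {"x": 0, "y": 0, "z": 0, "turn": 0}, {"x": 0, "y": 0, "z": 0, "turn": 0}])

```text
time_s: 44.35
ee_pos: [0.3822, -0.3122, 0.1415]
tcp_rot: [3.063, 0.694, 0.001]
ft_force: [0.3, -0.2, -2.6]
grip_width: 0.0235
```

```bash
python3 p.py 380.5 -313.3 102 25.5;python3 - <<'E'
from h import *
c=cap("scene");np.savez("scene8.npz",**c);crop(c,100,100,200,200,6,"pics/x1.png",1.0)
W=cloud(c)*1e3; w=W[100:200,100:200].reshape(-1,3)
s=w[(w[:,2]>120)&(w[:,2]<140)]
for lo,hi in((128,140),(100,140)):
    s=w[(w[:,2]>lo)&(w[:,2]<hi)]; print(lo,len(s),s.mean(0),cv2.minEnclosingCircle(s[:,:2].astype(np.float32)))
c=cap("top");crop(c,390,230,490,330,6,"pics/x2.png",1.3)
E
```

```text
t 44.35 pos [ 382.2 -312.2  141.5] yaw 25.53 tilt 0.04 F [ 0.3 -0.2 -2.6] w 23.5 q6 0.33
to 380.5 -313.3 102.0 25.5 : x -0.0020 y 0.0002 z 0.0395 turn 0.0 rows 0.6330641199651196
128 922 [ 398.2120699  -307.07939712  135.76400268] ((387.00482177734375, -310.7449035644531), 57.9028205871582)
100 1261 [ 405.29569741 -305.73394383  130.78381459] ((384.3902893066406, -308.791015625), 60.86281204223633)
```

View pics/x1.png

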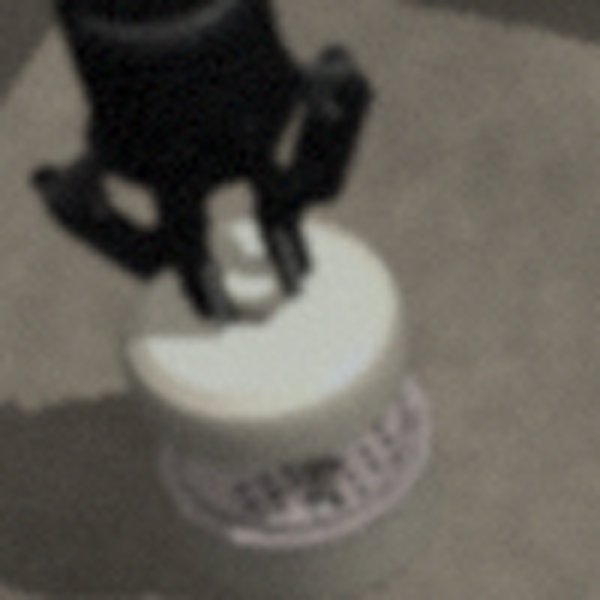

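View pics/x2.png

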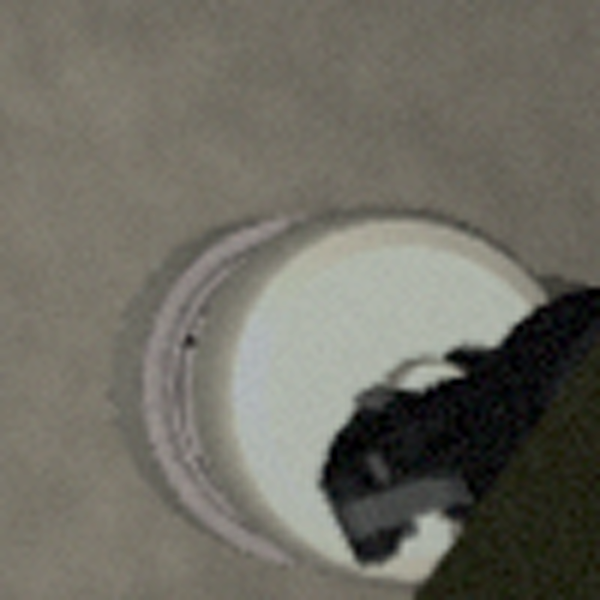

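```bash
python3 - <<'E'
from h import *
a=np.linspace(0,2*np.pi,90)
for n,b,k,off in(("scene",(100,110,190,200),7,(1.6,2.0)),("top",(400,240,490,330),7,(-.6,.5))):
    c=cap(n)
    im=cv2.convertScaleAbs(cv2.resize(c["color"][b[1]:b[3],b[0]:b[2]],None,fx=k,fy=k,interpolation=cv2.INTER_CUBIC),alpha=1.5)
    for (x,y,z,r,col) in((380.5,-313.3,49,58,(0,0,255)),(382.2,-312.2,103,58,(0,255,0))):
        for t in a:
            u,v=w2pix(c,np.array([x+off[0]+r*np.cos(t),y+off[1]+r*np.sin(t),z])/1e3)
            cv2.circle(im,(int((u-b[0]+.5)*k),int((v-b[1]+.5)*k)),1,col,-1)
    cv2.imwrite(f"pics/y_{n}.png",im)
E
```

```text
(no output)
```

View pics/y_scene.png

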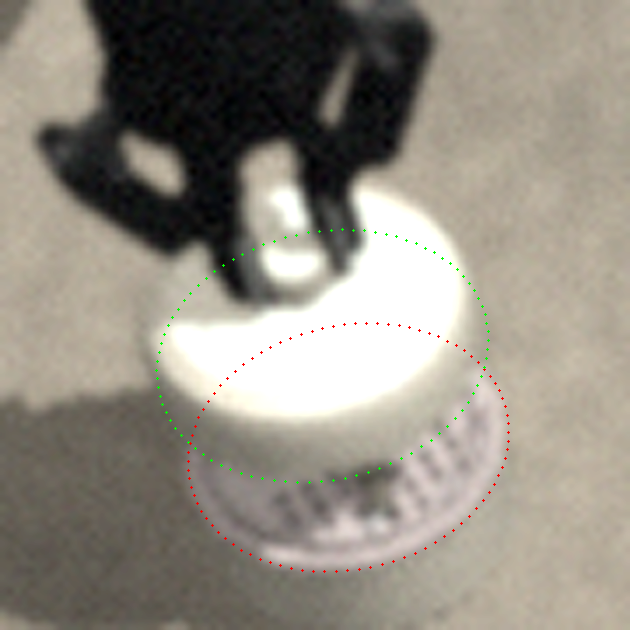

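View pics/y_top.png

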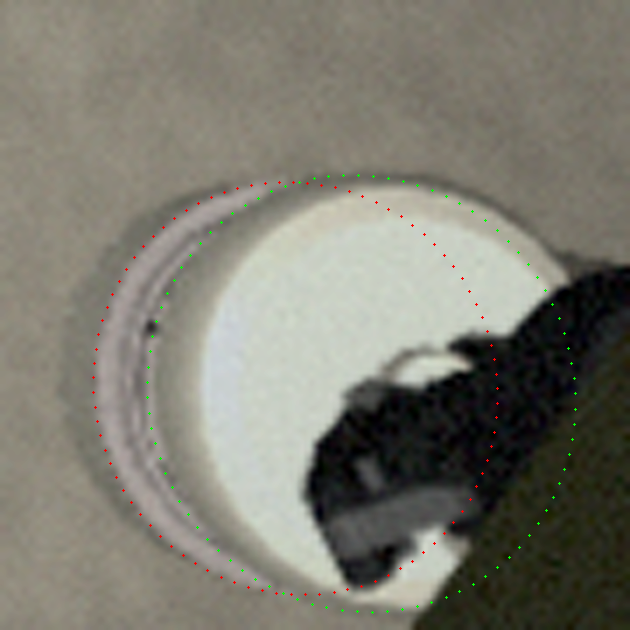

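Request:
apply_moves(deltas=[{"x": -0.001, "y": 0, "z": 0.01, "turn": 0}, {"x": -0.002, "y": 0, "z": 0.02, "turn": 0}, {"x": -0.002, "y": 0, "z": 0.03, "turn": 0}, {"x": -0.002, "y": 0, "z": 0.037, "turn": 0}, {"x": -0.002, "y": 0, "z": 0.04, "turn": 0}])

```text
time_s: 45.18
ee_pos: [0.3799, -0.3127, 0.1003]
tcp_rot: [-3.063, -0.694, 0.001]
ft_force: [0.1, 0.5, -1.9]
grip_width: 0.0234
```

Request:
apply_moves(deltas=[{"x": 0, "y": 0, "z": 0, "turn": 0}, {"x": 0, "y": 0, "z": 0, "turn": 0}, {"x": 0, "y": 0, "z": 0, "turn": 0}, {"x": 0, "y": 0, "z": 0, "turn": 0}])

```text
time_s: 45.68
ee_pos: [0.3803, -0.3131, 0.1014]
tcp_rot: [3.064, 0.694, 0.0]
ft_force: [-0.4, 0.5, -1.9]
grip_width: 0.0232
```

```bash
python3 p.py 380.5 -313.3 94.5 25.5
```

```text
t 45.67 pos [ 380.3 -313.1  101.4] yaw 25.52 tilt 0.03 F [-0.4  0.5 -1.9] w 23.2 q6 0.33
to 380.5 -313.3 94.5 25.5 : x 0.0001 y 0.0002 z 0.0069 turn 0.0 rows 0.11074081211907089
```

Request:
apply_moves(deltas=[{"x": 0, "y": 0.0002, "z": 0.003, "turn": 0}, {"x": 0, "y": 0.0002, "z": 0.006, "turn": 0}, {"x": 0, "y": 0.0002, "z": 0.008, "turn": 0}, {"x": 0, "y": 0.0002, "z": 0.01, "turn": 0}, {"x": 0, "y": 0.0002, "z": 0.011, "turn": 0}])

```text
time_s: 46.3
ee_pos: [0.3802, -0.3131, 0.0899]
tcp_rot: [-3.064, -0.694, 0.0]
ft_force: [0.3, 0.4, -2.5]
grip_width: 0.0235
```

Request:
apply_moves(deltas=[{"x": 0, "y": 0, "z": 0.001, "turn": 0}, {"x": 0, "y": 0, "z": 0.002, "turn": 0}, {"x": 0, "y": 0, "z": 0.002, "turn": 0}])

```text
time_s: 46.68
ee_pos: [0.3802, -0.3131, 0.0881]
tcp_rot: [-3.064, -0.694, 0.0]
ft_force: [-0.8, -0.5, -2.4]
grip_width: 0.0234
```

```bash
python3 p.py 380.5 -313.3 87.5 25.5
```

```text
t 46.67 pos [ 380.2 -313.1   88.1] yaw 25.52 tilt 0.01 F [-0.8 -0.5 -2.4] w 23.4 q6 0.33
to 380.5 -313.3 87.5 25.5 : x 0.0002 y 0.0002 z 0.0006 turn 0.0 rows 0.0103044504728951
```

Below the wall top with no lateral load; seat it.

Request:
apply_moves(deltas=[{"x": 0, "y": 0, "z": 0.0006, "turn": 0}, {"x": 0, "y": 0, "z": 0.0012, "turn": 0}, {"x": 0, "y": 0, "z": 0.0012, "turn": 0}, {"x": 0, "y": 0, "z": 0.0012, "turn": 0}])

```text
time_s: 47.18
ee_pos: [0.3804, -0.3133, 0.0875]
tcp_rot: [3.064, 0.694, 0.0]
ft_force: [-2.5, 1.7, 3.8]
grip_width: 0.0235
```

```bash
python3 p.py
```

```text
t 47.17 pos [ 380.4 -313.3   87.5] yaw 25.52 tilt 0.01 F [-2.5  1.7  3.8] w 23.5 q6 0.33
```

Stopped at exactly 87.5 mm, the home height. Release.

Request:
apply_moves(deltas=[{"x": 0, "y": 0, "z": 0, "turn": 0}, {"x": 0, "y": 0, "z": 0, "turn": 0}, {"x": 0, "y": 0, "z": 0, "turn": 0}, {"x": 0, "y": 0, "z": 0, "turn": 0}], fingers=0.05)

```text
time_s: 47.68
ee_pos: [0.3803, -0.3132, 0.0869]
tcp_rot: [3.064, 0.694, 0.0]
ft_force: [-0.2, 0.2, -0.4]
grip_width: 0.0499
```

Request:
apply_moves(deltas=[{"x": 0, "y": 0, "z": -0.02, "turn": 0}, {"x": 0, "y": 0, "z": -0.06, "turn": 0}, {"x": 0, "y": 0, "z": -0.11, "turn": 0}, {"x": 0, "y": 0, "z": -0.15, "turn": 0}])

```text
time_s: 48.18
ee_pos: [0.3805, -0.3134, 0.2391]
tcp_rot: [3.063, 0.693, 0.001]
ft_force: [0.9, 0.8, 0.1]
grip_width: 0.05
```

Request:
apply_moves(deltas=[{"x": 0.05, "y": -0.03, "z": 0, "turn": 0}, {"x": 0.1, "y": -0.06, "z": 0, "turn": 0}, {"x": 0.15, "y": -0.09, "z": 0, "turn": 0}, {"x": 0.2, "y": -0.12, "z": 0, "turn": 0}, {"x": 0.23, "y": -0.14, "z": 0, "turn": 0}])

```text
time_s: 48.8
ee_pos: [0.5285, -0.0855, 0.2369]
tcp_rot: [-3.063, -0.697, -0.0]
ft_force: [0.9, 0.5, -0.2]
grip_width: 0.0498
```

```bash
python3 p.py; python3 - <<'E'
from h import *
for n,b in(("top",(400,240,490,330)),("scene",(100,120,190,210))):
    c=cap(n); cv2.imwrite(f"pics/z_{n}_full.png",c["color"]); crop(c,*b,6,f"pics/z_{n}.png",1.4)
    W=cloud(c)*1e3; w=W[b[1]:b[3],b[0]:b[2]].reshape(-1,3)
    s=w[(w[:,2]>78)&(w[:,2]<90)]; k=w[(w[:,2]>95)&(w[:,2]<110)]
    A=np.c_[s[:,:2]-s[:,:2].mean(0),np.ones(len(s))]
    print(n,"lid top z",np.median(s[:,2]),"slope",np.degrees(np.linalg.lstsq(A,s[:,2],rcond=None)[0][:2]),cv2.minEnclosingCircle(s[:,:2].astype(np.float32)),"knob",k.mean(0),np.median(k[:,2]))
    W0=cloud(dict(np.load(n+"0.npz")))*1e3
E
```

```text
t 48.80 pos [528.5 -85.5 236.9] yaw 25.63 tilt 0.02 F [ 0.9  0.5 -0.2] w 49.8 q6 0.86
top lid top z 82.25336015970085 slope [ 0.18089008 -0.02178997] ((380.5151062011719, -313.322021484375), 54.57442092895508) knob [ 380.87922157 -312.77953246  101.20694997] 101.4534155066308
scene lid top z 83.20274593281565 slope [-0.39826283 -0.21475548] ((383.6610412597656, -311.1388854980469), 55.747196197509766) knob [ 383.09531341 -311.49551242  101.68367134] 102.10915842277737
```

View pics/z_scene.png

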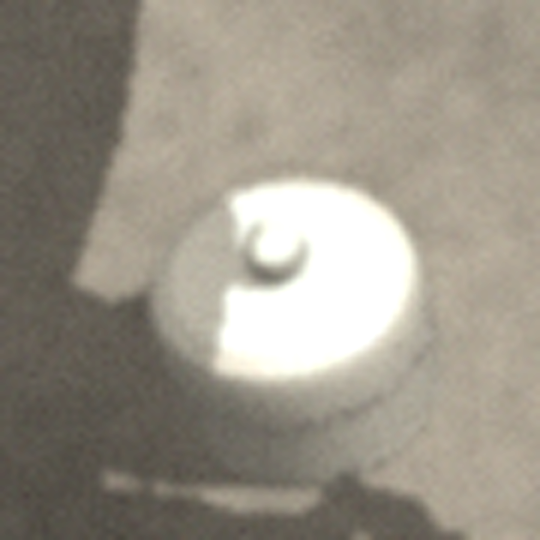

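View pics/z_scene_full.png

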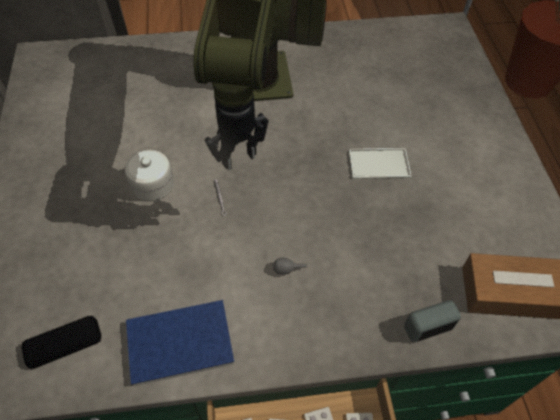

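View pics/z_top.png

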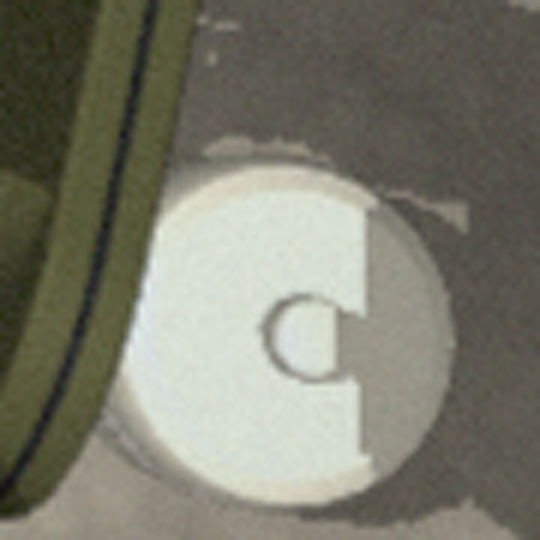

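Request:
apply_moves(deltas=[{"x": 0, "y": 0, "z": 0, "turn": 0}, {"x": 0, "y": 0, "z": 0, "turn": 0}, {"x": 0, "y": 0, "z": 0, "turn": 0}, {"x": 0, "y": 0, "z": 0, "turn": 0}])

```text
time_s: 49.4
ee_pos: [0.5273, -0.0884, 0.237]
tcp_rot: [3.064, 0.692, 0.0]
ft_force: [-0.3, -0.5, -0.2]
grip_width: 0.0497
```

```bash
python3 - <<'E'
from station import job
print(job.hand_in())
E
```

```text
the job is handed in; nothing more can be done
None
```

The hearing aids are put away in the order asked, and I handed the job in at about 49 s with the arm clear of everything.

- **Capsule:** it stands upright near the middle of the pot's floor. The last clear view of it was before the sieve went on.
- **Sieve:** it is seated level. The grip stopped at the predicted height, and the top camera showed a slope under 0.1°; the scene camera gave up to 0.3°.
- **Aids:** one lies flat on each side of the tab, with both earhooks inside the low wall. Each was released only after touching the sieve, at about 4 N.
- **Lid:** contact came exactly at the home height (TCP 87.5 mm). The cameras read its top at 82–83 mm (83 expected) and its knob at 101.5–102 mm (102 expected).
- **Left alone:** the tray, loop and puffer look unmoved in the final picture.

**Checks that disagreed:** the two cameras differed by about 2–3 mm in horizontal position. I settled this using where the gripper actually closed. The depth fit on the lid's top gave up to 0.4° of tilt, with opposite signs in the two cameras, so I took it as noise.

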